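# Change over the vise and log the finished cell blocks

### The arm

A 6-joint arm with a two-finger parallel gripper is mounted at the origin on the work surface. World frame = base frame: x ahead of the robot, y to its left, z up, the work surface at z = 0. Lengths are in m, angles in rad, forces in N, time in s.
With the tool pointing down it reaches from about 0.425 to 0.95 m from the base axis. Payload 14.7 kg.
Tool frame: the origin (TCP) lies midway between the tips of the shut fingers; the grasp point (between the pads) lies 19 mm behind it; z points along the fingers, y is the line along which they close (so a half turn about z gives the same grasp; the last joint's range is limited). The gripper opens to 85 mm and grips with 20 to 120 N. Pads are 22 mm wide; open, the fingers measure 114 mm over their backs; the gripper's body (76 mm by 85 mm) begins 54 mm behind the grasp point. The pads swing forward as they close: fully open they stand 13 mm farther back than shut.
Start: joints at [1.19, 0.48, 1.596, -0, 1.065, -0.047], TCP at [0.213, 0.614, 0.199] pointing down, gripper open.
Joint ranges: [-2.75, 2.75], [-0.82, 2.05], [0.23, 2.67], [-1.56, 4.7], [0.09, 2.69], [-2.92, 2.92]. Speed limits (rad/s): [1.89, 1.89, 2.39, 3.01, 3.01, 3.01].

### API

Orientations are given as [roll, pitch, yaw] about the fixed x, y, z axes, in that order (R = Rz(yaw) Ry(pitch) Rx(roll)).
In Python, from rig import robot gives the robot as it stands.
- The arm moves only by the tool move_arm, never from a script. Its argument "plan" is a list of rows, each a list of 7 numbers: the finger opening in cm, from 0 to 8.54, then the shift along the world's x, y, z in cm, then the turn, a rotation vector about the world's x, y, z in rad. A call has 1 to 20 rows; each row is the pose to reach, as a shift and turn from the pose commanded when the call began; what a row does not reach only later rows make up. A row lasts 1/12 s, in which the tool goes at most 41.7 mm and 7.16 degrees, less where a joint would pass 70% of its speed; a pose out of reach is approached as far as the arm can. A call with a gripper value outside its range is refused whole. The fingers move at their own pace and stop on an object; "newtons" is the grip in N (left out, the last holds). Time passes only in rows, so rows that repeat a pose let the fingers close. It gives the time, the measured TCP pose, the force, the opening and the grip force at its end, in the units of the state.
- robot.sense(): the state, without advancing time (a new reading comes with each control period).
- robot.get_image(name): name is "scene" or "top" or "wrist"; returns the picture (384x512x3 uint8, red, green, blue); there is no depth.
- robot.calibration(name): a dict with "fx", "fy", "cx", "cy" (pixels), "T" (4x4, takes a point from camera to world coordinates). Camera axes: x right, y down, z forward; pixel columns grow to the right and rows downward; lengths in m; the calibration is good to about 2 mm. A picture is of the moment at which its call begins: read the wrist's pose just before it. calibration takes no time and is no camera call; for the wrist camera it gives the pose at the moment of the call.
- robot.close_job(): hands the job in; it is judged then, once.
Trained networks look in the newest picture that a camera, given by its name, has taken for a name from the list of things; names that differ only in an ending like _2 or _b are one class to them, and where a whole thing is asked for, a point or a joint stands for the part that bears it (a point fixed in the world has none). Each returns a list of dicts, best first, with "score" (0 to 1); they miss things now and then, are a little off and sometimes report something else, mostly with a low value. They report only what shows in the picture. A call takes as long as a camera call. They do not tell look-alikes from the thing itself.
- robot.silhouettes(camera, thing): "region" (384x512 bool, what is visible of it) and "location" ([row, column] in pixels, amid what is visible of it).
The state is a dict: "t": time; "q": joint angles; "joint_velocities": joint speeds; "effort": joint torques, N m; "eef_pos": TCP position; "tool_rot": TCP orientation; "force": force on the tool from outside, world axes, zero at the start; "moment": the same for the moment, N m; "width": finger opening in m; "grip_force": force on a finger pad.
Only numpy, scipy, OpenCV 4.12 (cv2) and the standard library are available. Lean on these libraries where they do the work, as an engineer would, in place of code of your own. Each camera call takes 0.05 s, during which the arm holds its last target. There are 200 camera calls.

### The job

The cell block in the vise is finished: slide the jaw open before you lift it out, then lay it and every other finished cell block from the bench on the sloped rack, groove up, one to a bay, each lying flat with its length up the slope and its lower end against the lip. With all of them on the rack, squeeze the code reader's trigger fully for a moment and let it spring back. Leave the vise loaded with the plain blank, seated on the parallels in the middle of the jaws, lengthwise along them, with the jaw slid fully shut on it; do not disturb the other things on the bench.

Things in the scene. Friction and masses are not known exactly. Their poses are not given: they have to be found in the camera images.
- vise: blue quick-action machine vise, fixed. Origin: on the bench below the seat of the work; x points from moving jaw to fixed jaw (the jaw opens to -x, towards the robot), z up. Both jaws 100 mm wide (along y), tops 56 mm above the bench, bed top at 30 mm. Fixed jaw: face at x = 20.2 mm, back at 60 mm; moving jaw 34 mm thick
- vise_seat (a point): middle of the work seat, 48 mm above the bench, on top of two steel parallels (6 mm bars along y at x = +-12 mm) that carry the work; half-way between the jaws when shut on a 40 mm wide block. Axes as the vise. Work lies with its 90 mm length along y
- vise_jaw (a joint): moving jaw of the vise: 0 = end stop, shut on a 40 mm wide block; grows as the jaw slides away from the fixed jaw, to 0.045 m. It slides when its handle is pulled or pushed with about 8 N and stays where it is left
- vise_handle (a point): grip point on the upright steel handle at the end of the jaw's spindle, 85 mm above the bench, 110 mm to the -x side of the seat when shut; moves with the jaw. Round bar 14 mm across, from 49 to 101 mm above the bench, with a 20 mm black ball on top (to 116 mm)
- block0: aluminium flow-cell block, 90 x 40 x 28 mm, 0.26 kg: dark gasket groove, two ports and four corner holes on its upper face. Origin: centre of its underside; x along its length, y across its 40 mm width, z up out of the grooved face. Starts clamped in the vise on the parallels, its top 76 mm above the bench, 20 mm proud of the jaws
- blank: uncut aluminium blank, the next piece of work: plain block without groove or holes, 90 x 40 x 38 mm, 0.37 kg. Origin: centre of its underside; x along its length, y across its 40 mm width, z up. Starts lying on the bench
- rack_board: grey sloped rack, fixed: board tilted 25 degrees, lower towards the middle of the bench. Origin: on its surface at the middle of the lip's inner edge, 36 mm above the bench; x up the slope (to 146 mm), y along the lip (to +-172 mm), z square to it. Lip 12 mm high; ridges 8 mm high, 4 mm wide at y = 0, +-85, +-170 mm part four bays (centres +-42.5, +-127.5 mm). Block home: x = 45 mm, z = 0
- reader: grey and black pistol-grip code reader clamped on its side in a bench stand, nose to the rack. Origin: under the 115 mm square base plate; x along the barrel to the nose, the grip lies level to -y, z up. Barrel and head: x -86 to 88 mm, y -35 to 43 mm, top at 138 mm. Grip, rigid: x -63 to -27 mm, y -20 to -138 mm, 88 to 122 mm above the bench
- grip_back (a point): middle of the back face of the reader's grip that faces away from the trigger, 105 mm above the bench. Axes as the reader
- trigger_pad (a point): front face of the trigger where a finger presses, 105 mm above the bench, 40 mm from its hinge; moves with it. The trigger is a black lever 50 mm long, 10 mm thick, 22 mm high on the nose side of the grip; its front face is 58 mm in front of the grip's back face at rest, 48 mm when squeezed fully. Pinch it against the grip along the reader's x
- trigger (a joint): sprung trigger of the reader: 0 = released, 0.26 rad = squeezed fully to its stop (about 8 N at the pad); springs back by itself
- block1: aluminium flow-cell block, 90 x 40 x 28 mm, 0.26 kg: dark gasket groove, two ports and four corner holes on its upper face. Origin: centre of its underside; x along its length, y across its 40 mm width, z up out of the grooved face. Starts lying groove up on the bench; may be absent
- block2: aluminium flow-cell block, 90 x 40 x 28 mm, 0.26 kg: dark gasket groove, two ports and four corner holes on its upper face. Origin: centre of its underside; x along its length, y across its 40 mm width, z up out of the grooved face. Starts lying groove up on the bench; may be absent
- block3: aluminium flow-cell block, 90 x 40 x 28 mm, 0.26 kg: dark gasket groove, two ports and four corner holes on its upper face. Origin: centre of its underside; x along its length, y across its 40 mm width, z up out of the grooved face. Starts lying groove up on the bench; may be absent
- beaker: bystander: glass beaker, 76 mm across, 95 mm high
- jar: bystander: glass jar with a red cap, 64 mm across, 100 mm high
- wash_bottle: bystander: white plastic bottle with a red cap, 68 mm across, 170 mm high
- brush: bystander: hand brush lying on the bench beyond the rack
- wrench: bystander: steel wrench lying on the bench behind the vise
- screwdriver: bystander: screwdriver lying at the right of the bench
Not all that is in view belongs to the job. What is shaped like the block1 but blue or green is not meant.

How it is judged:
On the way, in this order (a step that is already met when the one before it is completed fails the run):
1. the vise jaw is slid open by at least 12 mm with the finished block still on its seat (value of joint vise_jaw above 0.012 m and x of block0 in the frame of vise_seat between -0.005 and 0.005 m and y of block0 in the frame of vise_seat between -0.02 and 0.02 m and z of block0 in the frame of vise_seat between -0.004 and 0.004 m), for 0.2 s.
2. all the finished blocks lie home on the rack, let go (x of block0 in the frame of rack_board between 0.039 and 0.06 m and y of block0 in the frame of rack_board between -0.15 and 0.15 m and z of block0 in the frame of rack_board between -0.004 and 0.005 m and angle between the z axis of each of block0, block1, block2, block3 and the z axis of rack_board, either way round below 0.1 rad and angle between the x axis of each of block0, block1, block2, block3 and the x axis of rack_board, either way round below 0.2 rad and linear speed of each of block0, block1, block2, block3 below 0.03 m/s and x of block1 in the frame of rack_board between 0.039 and 0.06 m and y of block1 in the frame of rack_board between -0.15 and 0.15 m and z of block1 in the frame of rack_board between -0.004 and 0.005 m and x of block2 in the frame of rack_board between 0.039 and 0.06 m and y of block2 in the frame of rack_board between -0.15 and 0.15 m and z of block2 in the frame of rack_board between -0.004 and 0.005 m and x of block3 in the frame of rack_board between 0.039 and 0.06 m and y of block3 in the frame of rack_board between -0.15 and 0.15 m and z of block3 in the frame of rack_board between -0.004 and 0.005 m and contact force between the fingers and block0 below 0.3 N and contact force between the fingers and block1 below 0.3 N and contact force between the fingers and block2 below 0.3 N and contact force between the fingers and block3 below 0.3 N), for 0.3 s.
3. the trigger is squeezed (0.2 rad or more) with all the finished blocks on the rack (value of joint trigger above 0.2 rad and x of block0 in the frame of rack_board between 0.039 and 0.06 m and y of block0 in the frame of rack_board between -0.15 and 0.15 m and z of block0 in the frame of rack_board between -0.004 and 0.005 m and angle between the z axis of each of block0, block1, block2, block3 and the z axis of rack_board, either way round below 0.1 rad and angle between the x axis of each of block0, block1, block2, block3 and the x axis of rack_board, either way round below 0.2 rad and linear speed of each of block0, block1, block2, block3 below 0.03 m/s and x of block1 in the frame of rack_board between 0.039 and 0.06 m and y of block1 in the frame of rack_board between -0.15 and 0.15 m and z of block1 in the frame of rack_board between -0.004 and 0.005 m and x of block2 in the frame of rack_board between 0.039 and 0.06 m and y of block2 in the frame of rack_board between -0.15 and 0.15 m and z of block2 in the frame of rack_board between -0.004 and 0.005 m and x of block3 in the frame of rack_board between 0.039 and 0.06 m and y of block3 in the frame of rack_board between -0.15 and 0.15 m and z of block3 in the frame of rack_board between -0.004 and 0.005 m), for 0.2 s.
4. the trigger has sprung back (value of joint trigger below 0.04 rad), for 0.2 s.
At the end, for the whole second after the job is handed in: All finished blocks present lie flat on the rack, groove up, length up the slope (0.2 rad), within 15 mm of the lip, at rest, wholly on the board; the blank is on the parallels along the jaws, within 20 mm of the middle, the jaw shut on it (3 mm); trigger released (x of block0 in the frame of rack_board between 0.039 and 0.06 m and y of block0 in the frame of rack_board between -0.15 and 0.15 m and z of block0 in the frame of rack_board between -0.004 and 0.005 m and angle between the z axis of each of block0, block1, block2, block3 and the z axis of rack_board, either way round below 0.1 rad and angle between the x axis of each of block0, block1, block2, block3 and the x axis of rack_board, either way round below 0.2 rad and linear speed of each of block0, block1, block2, block3, blank below 0.03 m/s and x of block1 in the frame of rack_board between 0.039 and 0.06 m and y of block1 in the frame of rack_board between -0.15 and 0.15 m and z of block1 in the frame of rack_board between -0.004 and 0.005 m and x of block2 in the frame of rack_board between 0.039 and 0.06 m and y of block2 in the frame of rack_board between -0.15 and 0.15 m and z of block2 in the frame of rack_board between -0.004 and 0.005 m and x of block3 in the frame of rack_board between 0.039 and 0.06 m and y of block3 in the frame of rack_board between -0.15 and 0.15 m and z of block3 in the frame of rack_board between -0.004 and 0.005 m and x of blank in the frame of vise_seat between -0.005 and 0.005 m and y of blank in the frame of vise_seat between -0.02 and 0.02 m and z of blank in the frame of vise_seat between -0.004 and 0.005 m and angle between the z axis of blank and the z axis of vise, either way round below 0.06 rad and angle between the x axis of blank and the y axis of vise, either way round below 0.06 rad and value of joint vise_jaw below 0.003 m and value of joint trigger below 0.04 rad); the robot touches nothing.
It fails at once if the beaker, jar or wash bottle is shoved by more than 40 mm or tipped over (distance of any of beaker, jar, wash_bottle from where it was at the start of the episode above 0.04 m or angle between any of beaker, jar, wash_bottle's own z axis and vertical above 0.5 rad).
It fails at once if the brush, wrench or screwdriver is shoved by more than 40 mm (distance of any of brush, wrench, screwdriver from where it was at the start of the episode above 0.04 m).
Of block1, block2, block3 only 2 to 3 are there at a start; the rules pass over those that are not, and their reading is None.
At some moment in a run one of block1, block2, block3 may be knocked a few centimetres aside while the robot is not near it.
It also fails if it takes over 210 s, if anything falls off the work surface, if the arm or the gripper's body presses on something with over 40 N, if the wrist force passes 120 N, or if a joint passes its speed limit or range.

## Working session

There is one attempt and no reset: what is moved stays moved. The work goes in short steps, Python scripts to look and compute and a tool call to move; the robot and the scene stay as the last step left them, time stands still between calls to the robot, and variables do not carry over. Pictures are saved under pics/ and viewed, at most 14 in all, crops included, and the job is handed in when it is done.

Besides the shell and the picture viewer there is one more tool, called after "Request:" as name(argument=value, ...), one argument or row to a line, values as JSON. move_arm: Moves the arm, as the interface text tells. Its arguments: {"type":"object","properties":{"plan":{"type":"array","items":{"type":"array","items":{"type":"number"}}},"newtons":{"type":"number"}},"required":["plan"]}

```bash
ls; mkdir -p pics; python3 - <<'E'
from rig import robot
import cv2,numpy as np
s=robot.sense(); print(s['t'],s['eef_pos'],s['tool_rot'],s['width'])
a=robot.get_image('scene');b=robot.get_image('top')
for n,i in(('scene',a),('top',b)): cv2.imwrite(f'pics/{n}0.png',cv2.resize(i[:,:,::-1],(800,600),interpolation=cv2.INTER_CUBIC))
for n in('scene','top'):
  c=robot.calibration(n);print(n,c['fx'],c['fy'],c['cx'],c['cy'],np.round(c['T'],4).tolist())
for th in['vise','vise_handle','block0','blank','rack_board','reader','trigger_pad','beaker','jar','wash_bottle','brush','wrench','screwdriver']:
  for d in robot.silhouettes('top',th)[:6]: print(th,round(d['score'],2),np.round(d['location']),d['region'].sum())
E
```

```text
pics
0.0 [0.21273793 0.61372621 0.19818359] [-3.14039646e+00 -9.40287321e-05  2.80779038e+00] 0.08533305254943477
scene 416.6933272706564 416.6933272706564 260.2276686681882 190.63199713841036 [[-0.5877, 0.6149, -0.5258, 1.2662], [0.8091, 0.4486, -0.3796, 0.505], [0.0024, -0.6486, -0.7612, 1.1697], [0.0, 0.0, 0.0, 1.0]]
top 451.71950791221644 451.71950791221644 264.55292724095585 193.4683036151186 [[-0.006, -0.9982, 0.0595, 0.4615], [-0.9999, 0.0053, -0.0107, -0.0273], [0.0104, -0.0595, -0.9982, 1.4816], [0.0, 0.0, 0.0, 1.0]]
vise 0.56 [213. 323.] 2117
vise_handle 0.59 [210. 320.] 451
block0 0.96 [272. 306.] 362
block0 0.93 [195. 329.] 383
block0 0.85 [278. 352.] 389
block0 0.74 [237. 364.] 416
block0 0.73 [204. 386.] 397
blank 0.79 [155. 279.] 386
blank 0.38 [114. 272.] 535
rack_board 0.68 [206. 154.] 5668
reader 0.94 [234. 245.] 2197
reader 0.69 [212. 325.] 1970
beaker 0.87 [114. 274.] 508
jar 0.69 [146. 373.] 555
jar 0.66 [120. 218.] 414
wash_bottle 0.67 [147. 374.] 564
brush 0.67 [113. 272.] 490
brush 0.6 [186. 101.] 659
brush 0.41 [203. 153.] 5506
wrench 0.83 [133. 316.] 251
screwdriver 0.58 [238. 431.] 240
```

View pics/top0.png

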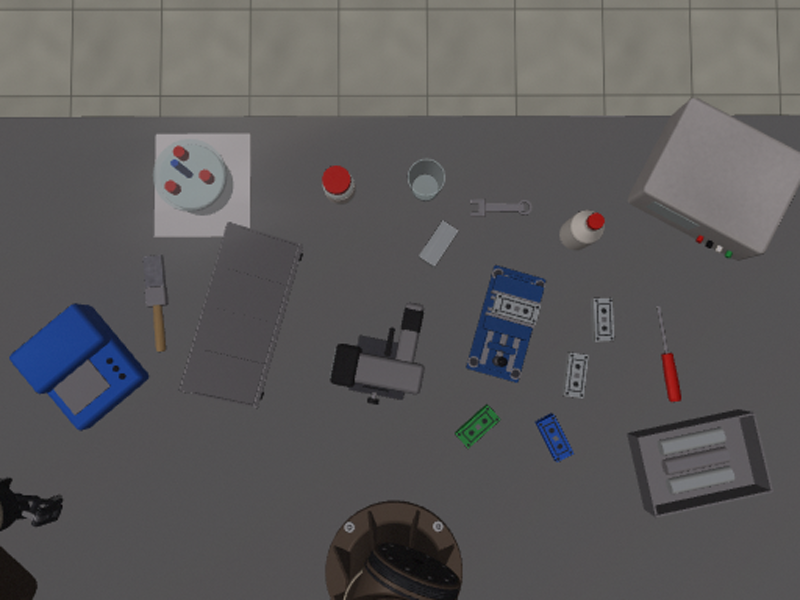

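View pics/scene0.png

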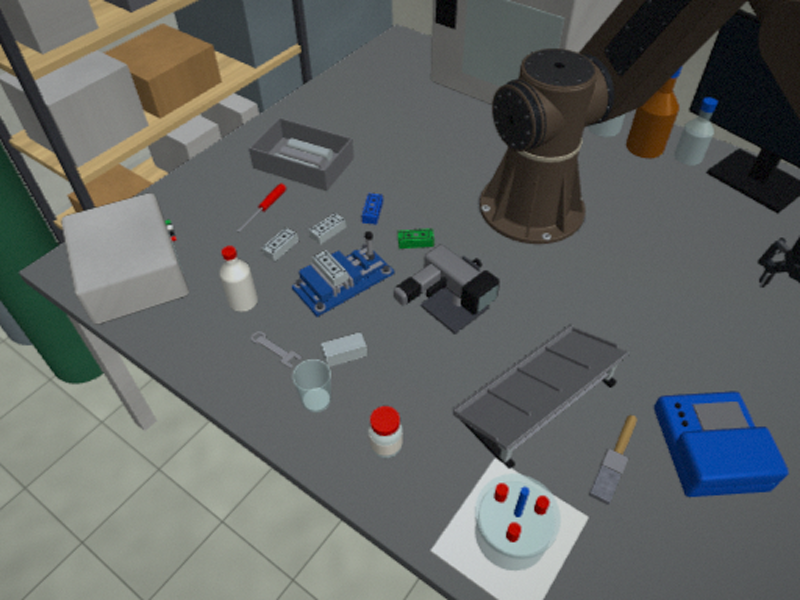

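Top view (800×600 px): the finished blocks are silver and grooved: in the vise (515,310), loose at (602,319) and (576,375). Look-alikes: green (477,426) and blue (554,437), not wanted; plain bars in the tray (697,460), not wanted; the plain blank is at (438,243). The rack lip is on its right edge, (302,250) to (260,403).

```bash
cat > h.py <<'E'
from rig import robot
import cv2,numpy as np
from scipy.optimize import minimize
from scipy.spatial.transform import Rotation as R
def box(x0,x1,y0,y1,z0,z1): return np.array([[x,y,z] for x in(x0,x1) for y in(y0,y1) for z in(z0,z1)])/1000.
BLK=[box(-45,45,-20,20,0,28)]; BLANK=[box(-45,45,-20,20,0,38)]; BLKV=[box(-45,45,-20,20,8,28)]
RACK=[box(-4,146,-172,172,-6,0),box(-4,0,-172,172,-4,12)]
READ=[box(-86,88,-35,43,70,138),box(-63,-27,-138,-20,88,122),box(-57.5,57.5,-57.5,57.5,0,8)]
def proj(c,P):
    T=np.asarray(c['T']); q=(np.asarray(P)-T[:3,3])@T[:3,:3]
    return np.c_[c['fx']*q[:,0]/q[:,2]+c['cx'],c['fy']*q[:,1]/q[:,2]+c['cy']]
def ray(c,u,v,z):
    T=np.asarray(c['T']); d=T[:3,:3]@[(u-c['cx'])/c['fx'],(v-c['cy'])/c['fy'],1]
    return T[:3,3]+d*(z-T[2,3])/d[2]
def world(B,p,z,tilt=0):
    Rm=R.from_euler('z',p[2]).as_matrix()@R.from_euler('y',-tilt).as_matrix()
    return [b@Rm.T+[p[0],p[1],z] for b in B]
def mask(c,Bs,k=4):
    m=np.zeros((384*k,512*k),np.uint8)
    for b in Bs:
        h=cv2.convexHull(proj(c,b).astype(np.float32))
        cv2.fillConvexPoly(m,np.round((h+.5)*k*16).astype(np.int32),1,shift=4)
    return m
def fit(B,obs,p0,z,tilt=0,k=4):
    """obs: list of (calib, region)"""
    reg=[(c,cv2.resize(r.astype(np.uint8),None,fx=k,fy=k,interpolation=cv2.INTER_NEAREST)) for c,r in obs]
    def f(p):
        s=0
        for c,r in reg:
            m=mask(c,world(B,p,z,tilt),k); s+=1-(m&r).sum()/(m|r).sum()
        return s/len(reg)
    best=None
    for dy in(0,.25,-.25,.6,-.6):
        S=np.array(p0)+np.array([[0,0,dy],[.02,0,dy],[0,.02,dy],[0,0,dy+.2]])
        o=minimize(f,S[0],method='Nelder-Mead',options=dict(initial_simplex=S,xatol=1e-4,fatol=1e-5,maxiter=200))
        if best is None or o.fun<best.fun: best=o
    return best.x,1-best.fun
def near(cam,thing,uv,rad=25):
    """silhouette of thing nearest to pixel uv"""
    L=[d for d in robot.silhouettes(cam,thing) if np.hypot(d['location'][1]-uv[0],d['location'][0]-uv[1])<rad]
    return max(L,key=lambda d:d['score'])['region'] if L else None
E
cat > m1.py <<'E'
from h import *
cs={n:robot.calibration(n) for n in('top','scene')}
k=512/800
S={n:{} for n in cs}
for n in cs:
    for th in('block0','blank','rack_board','reader'): S[n][th]=robot.silhouettes(n,th)
for nm,th,uv,B,z,t,y0 in[('blockV','block0',(515,308),BLKV,.048,0,-.2),('bA','block0',(602,319),BLK,0,0,0),('bB','block0',(576,375),BLK,0,0,0),('blank','blank',(438,243),BLANK,0,0,0.8),('rack','rack_board',(243,312),RACK,.036,np.radians(25),1.3),('reader','reader',(380,367),READ,0,0,1.4)]:
    p=ray(cs['top'],uv[0]*k,uv[1]*k,.03)
    if nm=='rack': p=ray(cs['top'],281*k,327*k,.036)
    P=[p[0],p[1],y0]
    obs=[];
    for n in cs:
        c=cs[n]; e=proj(c,np.concatenate(world(B,P,z,t))).mean(0)
        L=[d for d in S[n][th] if np.hypot(d['location'][1]-e[0],d['location'][0]-e[1])<(18 if th=='block0' else 40)]
        if L: obs.append((c,L[0]['region']))
    for o in [obs]+[[o] for o in obs]:
        x,i=fit(B,o,P,z,t); print(nm,len(o),np.round(x,4),round(i,3))
E
python3 m1.py
```

```text
blockV 2 [ 0.5329 -0.2466 -1.8584] 0.902
blockV 1 [ 0.533  -0.2466 -1.834 ] 0.926
blockV 1 [ 0.5338 -0.2469 -1.93  ] 0.896
bA 2 [ 0.5109 -0.435  -0.0147] 0.939
bA 1 [ 0.5108 -0.4349 -0.014 ] 0.953
bA 1 [ 0.5118 -0.4348 -0.0058] 0.932
bB 2 [ 0.3961 -0.3758 -0.1388] 0.933
bB 1 [ 0.3969 -0.3759 -0.1268] 0.941
bB 1 [ 0.3951 -0.376  -0.1064] 0.932
blank 2 [ 0.6702 -0.0942  2.559 ] 0.916
blank 1 [ 0.6714 -0.095  -0.5872] 0.935
blank 1 [ 0.6692 -0.0937 -0.5754] 0.916
rack 2 [0.504  0.2407 1.3036] 0.966
rack 1 [0.5052 0.24   1.3005] 0.968
rack 1 [0.5032 0.2413 1.3021] 0.969
reader 2 [0.4153 0.028  1.3586] 0.879
reader 1 [0.4153 0.0272 1.3656] 0.904
reader 1 [0.4144 0.0274 1.3704] 0.855
```

```bash
cat >> h.py <<'E'
def step(pos,rpy=None,Rm=None):
    s=robot.sense(); R0=R.from_euler('xyz',s['tool_rot']); 
    R1=Rm if Rm is not None else R.from_euler('xyz',rpy)
    d=(np.array(pos)-s['eef_pos'])*100
    return np.round(d,2).tolist()+np.round((R1*R0.inv()).as_rotvec(),4).tolist()
E
python3 - <<'E'
from h import *
s=robot.sense();c=robot.calibration('wrist');Rt=R.from_euler('xyz',s['tool_rot']).as_matrix()
print(c['fx'],c['cx'],c['cy'],np.round(Rt.T@(np.array(c['T'])[:3,3]-s['eef_pos']),4),np.round(Rt.T@np.array(c['T'])[:3,:3],3))
print(step([.48,.2,.32],[np.pi,0,1.30]));print(step([.46,-.22,.30],[np.pi,0,1.30]))
E
```

```text
294.8977683384246 253.20906035698908 188.0410589039897 [ 0.076  -0.0007 -0.1758] [[ 0.    -0.954 -0.299]
 [ 1.    -0.     0.001]
 [-0.001 -0.299  0.954]]
[26.71, -41.41, 12.12, 0.0, -0.0, -1.5078]
[24.71, -83.41, 10.12, 0.0, -0.0, -1.5078]
```

Request:
move_arm(
  plan=[
    [8.5,10,-10,12,0,0,-0.5],
    [8.5,20,-25,12,0,0,-1.0],
    [8.5,20,-25,12,0,0,-1.0],
    [8.5,20,-25,12,0,0,-1.0],
    [8.5,20,-25,12,0,0,-1.0],
    [8.5,20,-25,12,0,0,-1.0],
    [8.5,20,-25,12,0,0,-1.0],
    [8.5,26.7,-41.4,12.1,0,0,-1.508],
    [8.5,26.7,-41.4,12.1,0,0,-1.508],
    [8.5,26.7,-41.4,12.1,0,0,-1.508],
    [8.5,26.7,-41.4,12.1,0,0,-1.508],
    [8.5,26.7,-41.4,12.1,0,0,-1.508],
    [8.5,24.7,-83.4,10,0,0,-1.508],
    [8.5,24.7,-83.4,10,0,0,-1.508],
    [8.5,24.7,-83.4,10,0,0,-1.508],
    [8.5,24.7,-83.4,10,0,0,-1.508],
    [8.5,24.7,-83.4,10,0,0,-1.508],
    [8.5,24.7,-83.4,10,0,0,-1.508],
    [8.5,24.7,-83.4,10,0,0,-1.508],
    [8.5,24.7,-83.4,10,0,0,-1.508],
  ],
)

```text
t: 2.82
eef_pos: [0.4623, -0.118, 0.3037]
tool_rot: [3.141, -0.0, 1.3]
force: [1.3, 0.2, 0.1]
width: 0.085
grip_force: 0.0
```

Request:
move_arm(
  plan=[
    [8.5,0,-5,0,0,0,0],
    [8.5,0,-12,0,0,0,0],
    [8.5,0,-12,0,0,0,0],
    [8.5,0,-12,0,0,0,0],
    [8.5,0,-12,0,0,0,0],
    [8.5,0,-12,0,0,0,0],
  ],
)

```text
t: 3.32
eef_pos: [0.4625, -0.2358, 0.3033]
tool_rot: [-3.141, -0.0, 1.299]
force: [-0.2, 0.5, 0.1]
width: 0.0853
grip_force: 0.0
```

```bash
cat > m2.py <<'E'
from h import *
import sys
s=robot.sense(); print(s['t'],np.round(s['eef_pos'],4),np.round(s['tool_rot'],4))
c=robot.calibration('wrist'); im=robot.get_image('wrist'); cv2.imwrite('pics/%s.png'%sys.argv[1],cv2.resize(im[:,:,::-1],(800,600)))
L=robot.silhouettes('wrist','block0')
for d in L: 
    v,u=d['location']; p=ray(c,u,v,.02); x,i=fit(BLK,[(c,d['region'])],[p[0],p[1],0],0); x2,i2=fit(BLKV,[(c,d['region'])],[p[0],p[1],-1.8],.048)
    print(round(d['score'],2),np.round([u*1.5625,v*1.5625]),'bench',np.round(x,4),round(i,3),'vise',np.round(x2,4),round(i2,3))
for d in robot.silhouettes('wrist','vise_handle')[:2]: 
    v,u=d['location'];print('handle',d['score'],u*1.5625,v*1.5625,d['region'].sum())
E
python3 m2.py w1
```

```text
3.3167 [ 0.4625 -0.2358  0.3033] [-3.1411e+00 -4.0000e-04  1.2989e+00]
0.77 [369. 374.] bench [ 0.3972 -0.3787 -0.1484] 0.947 vise [ 0.4063 -0.3556 -0.1501] 0.813
0.65 [252. 357.] bench [ 0.269  -0.3313  0.4749] 0.845 vise [ 0.2916 -0.3134 -2.6226] 0.741
0.64 [215. 213.] bench [ 0.2935 -0.1742 -0.8535] 0.965 vise [ 0.3163 -0.1758 -0.8605] 0.836
0.63 [474. 231.] bench [ 0.5393 -0.2552  1.2966] 0.855 vise [ 0.5324 -0.2488 -1.8523] 0.962
handle 0.62 425.78125 224.53124999999997 2238
handle 0.62 415.9375 504.21875 847
```

View pics/w1.png

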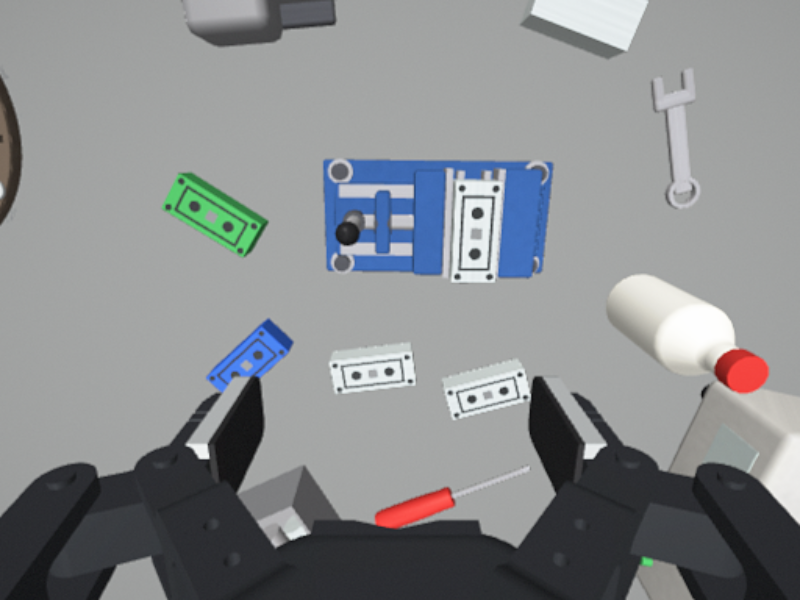

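```bash
python3 - <<'E'
from h import *
c=robot.calibration('wrist'); k=512/800
print(ray(c,347*k,233*k,.106)); print(ray(c,472*k,231*k,.076))
h=[.4267,-.2183]; print(step(h+[.066],[np.pi,0,1.289]))
E
```

```text
[ 0.42821137 -0.21357814  0.106     ]
[ 0.53031462 -0.24529347  0.076     ]
[-3.62, 1.66, -23.76, -0.0001, 0.0001, -0.0122]
```

Request:
move_arm(
  plan=[
    [5,-3.5,1.9,-8,0,0,-0.012],
    [5,-3.5,1.9,-8,0,0,-0.012],
    [5,-3.5,1.9,-13,0,0,-0.012],
    [5,-3.5,1.9,-13,0,0,-0.012],
    [5,-3.5,1.9,-16,0,0,-0.012],
    [5,-3.5,1.9,-19,0,0,-0.012],
    [5,-3.5,1.9,-21,0,0,-0.012],
    [5,-3.5,1.9,-22.5,0,0,-0.012],
    [5,-3.5,1.9,-23.5,0,0,-0.012],
    [5,-3.5,1.9,-23.5,0,0,-0.012],
    [0.5,-3.5,1.9,-23.5,0,0,-0.012],
    [0.5,-3.5,1.9,-23.5,0,0,-0.012],
    [0.5,-3.5,1.9,-23.5,0,0,-0.012],
    [0.5,-3.5,1.9,-23.5,0,0,-0.012],
    [0.5,-3.5,1.9,-23.5,0,0,-0.012],
    [0.5,-3.5,1.9,-23.5,0,0,-0.012],
  ],
  newtons=40,
)

```text
t: 4.8
eef_pos: [0.4265, -0.2165, 0.0696]
tool_rot: [-3.14, -0.0, 1.288]
force: [-11.0, 2.4, 13.6]
width: 0.0167
grip_force: 38.7
```

Request:
move_arm(
  plan=[
    [0.5,0,0,0,0,0,0],
    [0.5,-0.5,0.14,0,0,0,0],
    [0.5,-1,0.28,0,0,0,0],
    [0.5,-1.5,0.42,0,0,0,0],
    [0.5,-2,0.57,0,0,0,0],
    [0.5,-2.5,0.71,0,0,0,0],
    [0.5,-3,0.86,0,0,0,0],
    [0.5,-3.3,0.95,0,0,0,0],
    [0.5,-3.3,0.95,0,0,0,0],
    [0.5,-3.3,0.95,0,0,0,0],
    [0.5,-3.3,0.95,0,0,0,0],
  ],
)

```text
t: 5.72
eef_pos: [0.3956, -0.2076, 0.0696]
tool_rot: [3.139, 0.0, 1.288]
force: [2.8, 4.8, 4.2]
width: 0.017
grip_force: 39.7
```

```bash
python3 m2.py w2
```

```text
5.7167 [ 0.3956 -0.2076  0.0696] [3.1394e+00 2.0000e-04 1.2876e+00]
0.77 [724. 345.] bench [ 0.5632 -0.2682  1.3541] 0.702 vise [ 0.53   -0.2479 -1.8142] 0.954
0.73 [182. 291.] bench [ 0.2933 -0.1744 -0.8544] 0.961 vise [ 0.3255 -0.1744 -0.7952] 0.651
0.63 [420. 524.] bench [ 0.3542 -0.3976  1.4068] 0.096 vise [ 0.3626 -0.3473 -1.7283] 0.076
0.6 [250. 562.] bench [ 0.231  -0.3951  0.5623] 0.099 vise [ 0.2649 -0.344  -2.6414] 0.092
handle 0.9 545.46875 322.5 10507
```

View pics/w2.png

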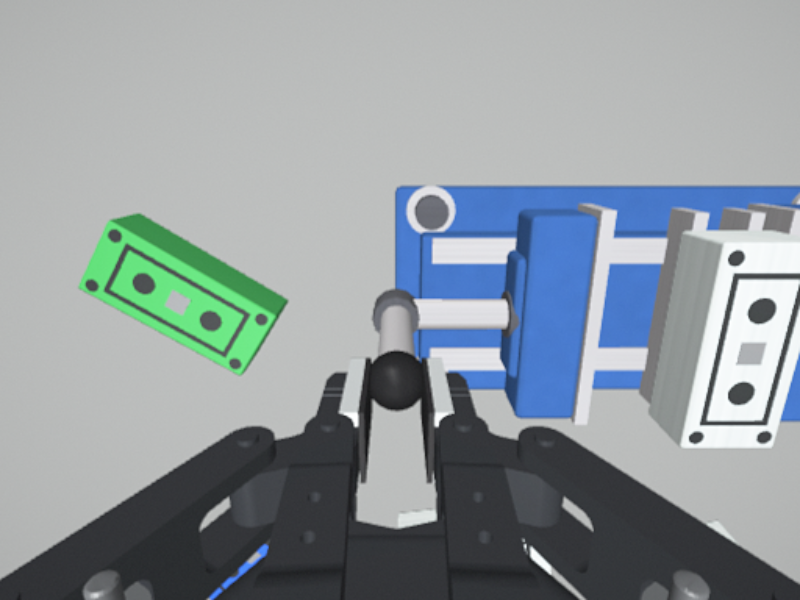

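Request:
move_arm(
  plan=[
    [4.5,0,0,0,0,0,0],
    [4.5,0,0,0,0,0,0],
    [4.5,0,0,0,0,0,0],
    [4.5,0,0,4,0,0,0],
    [4.5,0,0,8,0,0,0],
    [6.5,4,-1,9,0,0,0],
    [6.5,8,-2.3,9,0,0,0],
    [6.5,12,-3.5,9,0,0,0],
    [6.5,13.6,-4,7,0,0,0],
    [6.5,13.6,-4,4,0,0,0],
    [6.5,13.6,-4,2,0,0,0],
    [6.5,13.6,-4,0.5,0,0,0],
    [6.5,13.6,-4,-0.6,0,0,0],
    [6.5,13.6,-4,-1.1,0,0,0],
    [6.5,13.6,-4,-1.1,0,0,0],
    [3,13.6,-4,-1.1,0,0,0],
    [3,13.6,-4,-1.1,0,0,0],
    [3,13.6,-4,-1.1,0,0,0],
    [3,13.6,-4,-1.1,0,0,0],
    [3,13.6,-4,-1.1,0,0,0],
  ],
  newtons=50,
)

```text
t: 7.53
eef_pos: [0.5311, -0.2477, 0.0581]
tool_rot: [3.141, 0.0, 1.288]
force: [-0.4, 0.2, -0.5]
width: 0.03
grip_force: 0.0
```

```bash
python3 m2.py w3
```

```text
7.5333 [ 0.5311 -0.2477  0.0581] [3.1407e+00 2.0000e-04 1.2877e+00]
0.82 [ 35. 516.] bench [ 0.2612 -0.3187  0.3011] 0.756 vise [ 0.3187 -0.2838 -2.8087] 0.677
0.66 [396. 339.] bench [ 0.5287 -0.2574 -1.8544] 0.662 vise [ 0.5322 -0.2488 -1.8538] 0.93
0.57 [276. 291.] bench [ 0.4284 -0.204   1.2876] 0.245 vise [ 0.4699 -0.2102 -1.486 ] 0.351
0.56 [  8. 313.] bench [ 0.2892 -0.2082  0.6796] 0.926 vise [ 0.3444 -0.1683 -0.8857] 0.927
handle 0.65 220.3125 325.78125 11787
handle 0.42 227.81250000000003 573.75 683
```

View pics/w3.png

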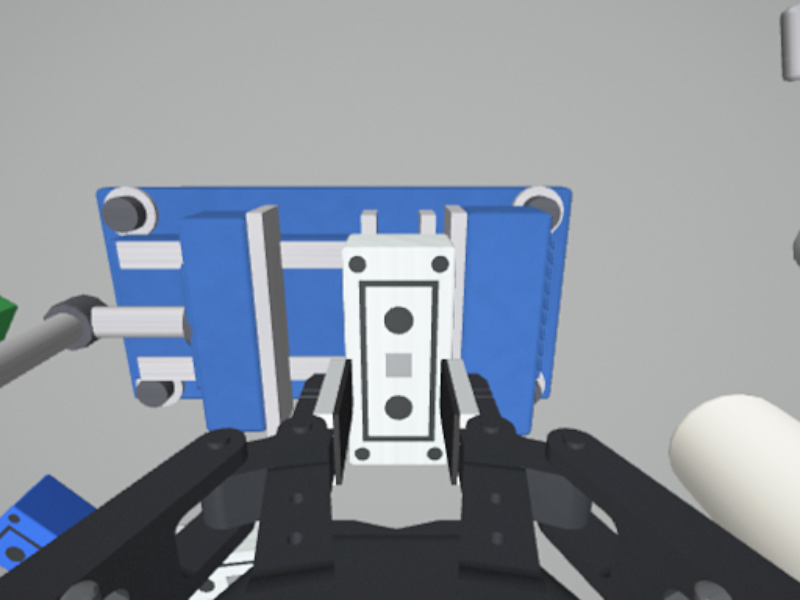

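Request:
move_arm(
  plan=[
    [2,0,0,0,0,0,0],
    [2,0,0,0,0,0,0],
    [2,0,0,0,0,0,0],
  ],
  newtons=50,
)

```text
t: 7.93
eef_pos: [0.5308, -0.2475, 0.0574]
tool_rot: [-3.142, -0.0, 1.288]
force: [0.4, 0.3, 0.0]
width: 0.0202
grip_force: 0.0
```

```bash
python3 - <<'E'
from h import *
im=robot.get_image('wrist');cv2.imwrite('pics/w4.png',cv2.resize(im[100:340,150:400,::-1],(800,768))[:600])
s=robot.sense();print(s['width'],s['force'],s['eef_pos'])
im=robot.get_image('scene');cv2.imwrite('pics/s4.png',cv2.resize(im[110:240,130:300,::-1],(785,600),interpolation=cv2.INTER_CUBIC))
E
```

```text
0.020269408997354917 [-0.15873521 -0.11219262  0.20990742] [ 0.53075181 -0.24746216  0.05741433]
```

View pics/w4.png

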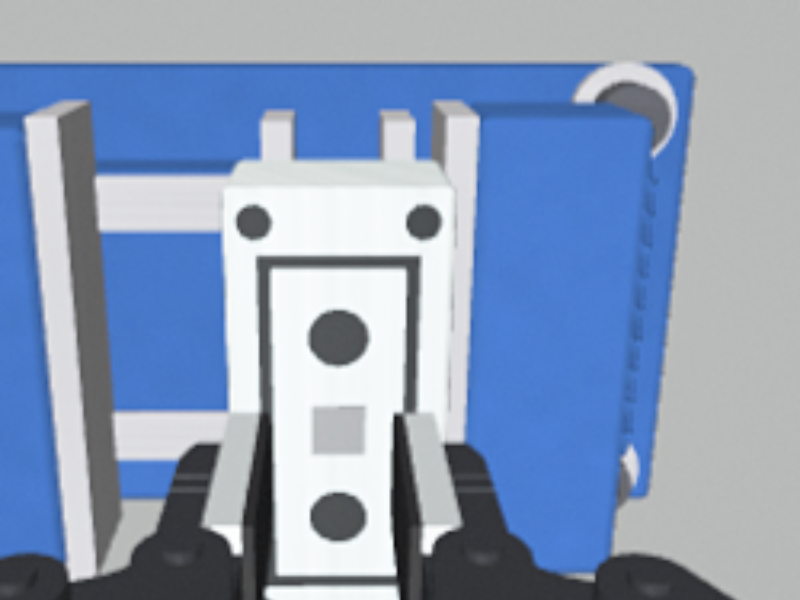

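The fingers still stand above the block, although the reported TCP is at 57 mm. I'll find the true tip height by touching the block gently.

Request:
move_arm(
  plan=[
    [2,0,0,-0.3,0,0,0],
    [2,0,0,-0.6,0,0,0],
    [2,0,0,-0.9,0,0,0],
    [2,0,0,-1.1,0,0,0],
    [2,0,0,-1.1,0,0,0],
  ],
)

```text
t: 8.45
eef_pos: [0.5304, -0.2473, 0.0458]
tool_rot: [-3.141, -0.0, 1.288]
force: [-0.1, -1.0, -0.7]
width: 0.02
grip_force: 0.0
```

View pics/s4.png

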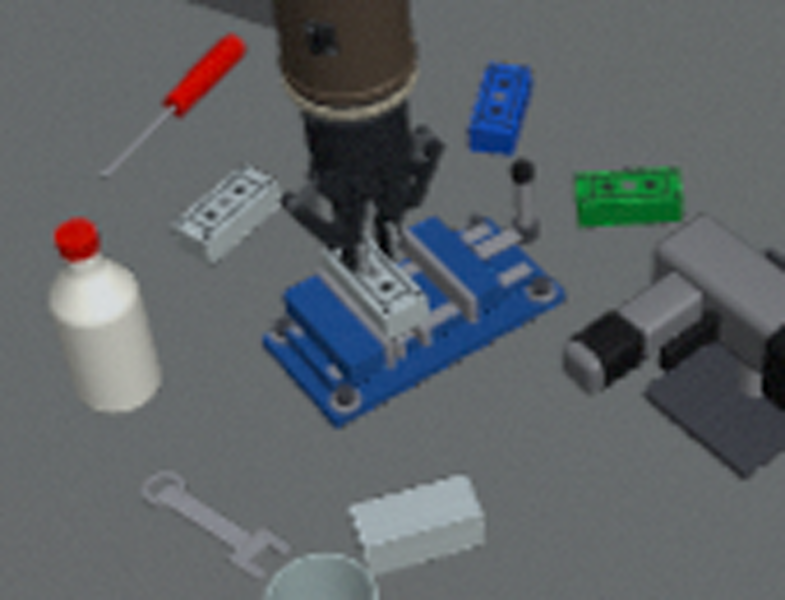

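Request:
move_arm(
  plan=[
    [2,0,0,-0.1,0,0,0],
    [2,0,0,-0.2,0,0,0],
    [2,0,0,-0.3,0,0,0],
    [2,0,0,-0.4,0,0,0],
    [2,0,0,-0.4,0,0,0],
  ],
)

```text
t: 8.87
eef_pos: [0.5309, -0.2476, 0.0436]
tool_rot: [3.141, 0.0, 1.288]
force: [-4.9, 3.1, 21.2]
width: 0.02
grip_force: 10.3
```

Request:
move_arm(
  plan=[
    [2,0,0,2,0,0,0],
    [6.5,0,0,2.5,0,0,0],
    [6.5,0,0,2.5,0,0,0],
    [6.5,0,0,2.5,0,0,0],
    [6.5,0,0,2.5,0,0,0],
    [6.5,0,0,1,0,0,0],
    [6.5,0,0,0,0,0,0],
    [6.5,0,0,-1,0,0,0],
    [6.5,0,0,-1.6,0,0,0],
    [6.5,0,0,-1.6,0,0,0],
    [3,0,0,-1.6,0,0,0],
    [3,0,0,-1.6,0,0,0],
    [3,0,0,-1.6,0,0,0],
    [3,0,0,-1.6,0,0,0],
    [3,0,0,-1.6,0,0,0],
  ],
  newtons=50,
)

```text
t: 10.12
eef_pos: [0.5311, -0.2476, 0.027]
tool_rot: [3.141, 0.0, 1.288]
force: [-0.7, 1.2, 4.9]
width: 0.039
grip_force: 51.4
```

Request:
move_arm(
  plan=[
    [3,0,0,1,0,0,0],
    [3,0,0,3,0,0,0],
    [3,0,0,6,0,0,0],
    [3,0,0,10,0,0,0],
    [3,0,0,14,0,0,0],
    [3,0,0,18,0,0,0],
    [3,0,0,22,0,0,0],
    [3,0,0,22,0,0,0],
  ],
)

```text
t: 10.78
eef_pos: [0.5339, -0.2491, 0.2552]
tool_rot: [3.131, 0.002, 1.288]
force: [0.9, -1.2, -2.2]
width: 0.039
grip_force: 51.2
```

```bash
cat >> h.py <<'E'
def rackpose(rk,bay,xh,zh,b=.021):
    """tool pose so a block held with its underside b behind the TCP lies at board (xh,bay,zh)"""
    Rk=R.from_euler('z',rk[2])*R.from_euler('y',-np.radians(25))
    Rt=Rk*R.from_euler('x',np.pi)
    return np.array([rk[0],rk[1],.036])+Rk.apply([xh,bay,zh-b]),Rt
RK=[.504,.2407,1.302]
E
python3 - <<'E'
from h import *
for a in [(-.1275,.06,.12),(-.0425,.06,.12)]:
  p,Rt=rackpose(RK,*a); print(p,step(p,Rm=Rt))
E
```

```text
[0.6302517  0.21892866 0.15108157] [9.63, 46.8, -10.41, 0.425, -0.109, 0.0163]
[0.54830394 0.24150222 0.15108157] [1.44, 49.06, -10.41, 0.425, -0.109, 0.0163]
```

Request:
move_arm(
  plan=[
    [3,2,10,1,0,0,0],
    [3,2,10,1,0,0,0],
    [3,4,20,1,0.1,-0.03,0],
    [3,4,20,1,0.1,-0.03,0],
    [3,6,30,1,0.2,-0.05,0],
    [3,6,30,1,0.2,-0.05,0],
    [3,9.6,46.8,0,0.425,-0.109,0.016],
    [3,9.6,46.8,0,0.425,-0.109,0.016],
    [3,9.6,46.8,0,0.425,-0.109,0.016],
    [3,9.6,46.8,0,0.425,-0.109,0.016],
    [3,9.6,46.8,0,0.425,-0.109,0.016],
    [3,9.6,46.8,0,0.425,-0.109,0.016],
    [3,9.6,46.8,0,0.425,-0.109,0.016],
  ],
)

```text
t: 11.87
eef_pos: [0.6263, 0.2247, 0.2466]
tool_rot: [-3.13, -0.439, 1.305]
force: [-1.9, -0.4, -2.6]
width: 0.0389
grip_force: 51.1
```

```bash
python3 - <<'E'
from h import *
s=robot.sense();c=robot.calibration('wrist');Rt=R.from_euler('xyz',s['tool_rot']).as_matrix()
print(s['t'],s['eef_pos'],s['force'],np.round(Rt.T@(np.array(c['T'])[:3,3]-s['eef_pos']),4),np.round(Rt.T@np.array(c['T'])[:3,:3],3))
im=robot.get_image('wrist').copy()
L=robot.silhouettes('wrist','rack_board'); print([(round(d['score'],2),d['region'].sum()) for d in L])
for rk in(RK,):
  for b in world([box(0,146,-172,172,0,0),box(0,146,-87,-83,0,8),box(0,146,-2,2,0,8),box(0,146,83,87,0,8)],rk,.036,np.radians(25)):
    h=cv2.convexHull(proj(c,b).astype(np.float32)).astype(int); cv2.polylines(im,[h],True,(255,0,0))
cv2.imwrite('pics/w5.png',cv2.resize(im[:,:,::-1],(800,600)))
# held block
Bk=BLK[0].copy(); P=(Bk*[1,-1,-1]+[0,0,-.021])@Rt.T+s['eef_pos']; print(proj(c,P).round())
E
```

```text
11.8667 [0.62632048 0.22468313 0.24660324] [-1.87909252 -0.4416662  -2.6460342 ] [ 0.076   0.0002 -0.1761] [[ 0.001 -0.955 -0.297]
 [ 1.     0.001  0.001]
 [-0.001 -0.297  0.955]]
[(0.91, np.int64(25297))]
[[285. 299.]
 [290. 334.]
 [221. 299.]
 [215. 334.]
 [290. 157.]
 [298. 170.]
 [215. 157.]
 [207. 170.]]
```

View pics/w5.png

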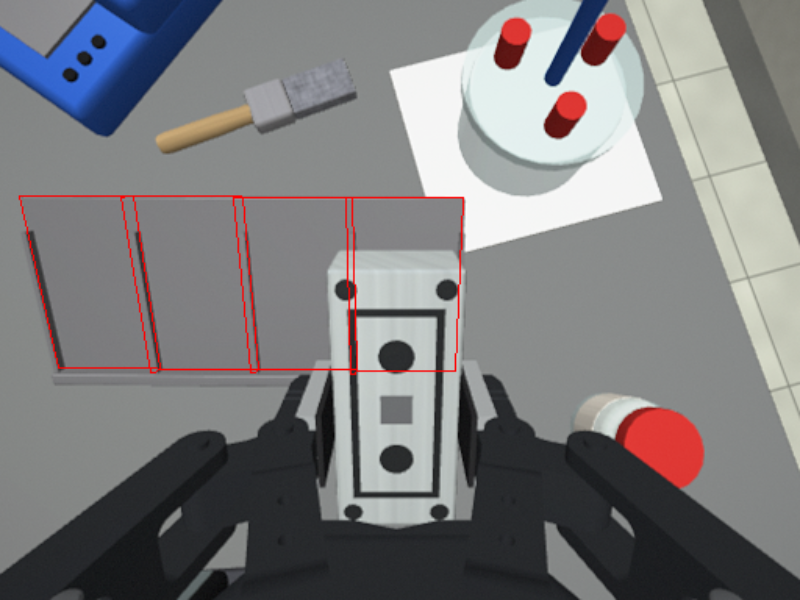

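```bash
python3 - <<'E'
from h import *
for a in [(-.1275,.050,.04),(-.1275,.050,.004)]:
  p,Rt=rackpose(RK,*a); print(p,step(p,Rm=Rt))
E
```

```text
[0.63682363 0.24278644 0.07435076] [1.07, 2.14, -17.21, -0.0046, -0.0094, -0.0066]
[0.6408641  0.25745437 0.04172368] [1.47, 3.6, -20.47, -0.0046, -0.0094, -0.0066]
```

Request:
move_arm(
  plan=[
    [3,0.3,0.5,-4,0,-0.009,-0.006],
    [3,0.6,1,-8,0,-0.009,-0.006],
    [3,0.8,1.6,-12,0,-0.009,-0.006],
    [3,1.07,2.14,-15.5,0,-0.009,-0.006],
    [3,1.07,2.14,-17.2,0,-0.009,-0.006],
    [3,1.17,2.5,-18,0,-0.009,-0.006],
    [3,1.27,2.9,-18.8,0,-0.009,-0.006],
    [3,1.4,3.3,-19.7,0,-0.009,-0.006],
    [3,1.47,3.6,-20.3,0,-0.009,-0.006],
    [3,1.47,3.6,-20.3,0,-0.009,-0.006],
  ],
)

```text
t: 12.8
eef_pos: [0.6417, 0.257, 0.0433]
tool_rot: [-3.14, -0.441, 1.3]
force: [-0.5, -0.6, -2.6]
width: 0.0387
grip_force: 51.3
```

```bash
python3 - <<'E'
from h import *
s=robot.sense();p,Rt=rackpose(RK,-.1275,.050,.0)
Rk=(Rt*R.from_euler('x',np.pi)); print(s['t'],Rk.inv().apply(s['eef_pos']-p),s['force'],Rk.apply([0,0,-.001])*100, Rk.apply([-.001,0,0])*100)
E
```

```text
12.8 [ 0.00049144 -0.00086803  0.00550209] [-0.46249156 -0.56390424 -2.56198096] [ 0.01122352  0.04074426 -0.09063078] [-0.02406892 -0.08737634 -0.04226183]
```

Request:
move_arm(
  plan=[
    [3,0.02,0.08,-0.18,0,0,0],
    [3,0.04,0.16,-0.36,0,0,0],
    [3,0.05,0.2,-0.45,0,0,0],
    [3,0.05,0.2,-0.45,0,0,0],
  ],
)

```text
t: 13.13
eef_pos: [0.6421, 0.2586, 0.0393]
tool_rot: [-3.14, -0.441, 1.3]
force: [-0.2, 0.4, -2.0]
width: 0.0388
grip_force: 51.3
```

Request:
move_arm(
  plan=[
    [3,-0.06,-0.22,-0.22,0,0,0],
    [3,-0.06,-0.22,-0.22,0,0,0],
    [6,-0.06,-0.22,-0.22,0,0,0],
    [6,-0.06,-0.22,-0.22,0,0,0],
    [6,-0.06,-0.22,-0.22,0,0,0],
    [6,-0.06,-0.22,-0.22,0,0,0],
    [6,-0.3,-1,1.6,0,0,0],
    [6,-0.7,-2.4,4.8,0,0,0],
    [6,-1.2,-4.3,8.8,0,0,0],
    [6,-1.6,-6,12.5,0,0,0],
    [6,-2,-8,16,0,0,0],
    [6,-2,-8,16,0,0,0],
  ],
)

```text
t: 14.13
eef_pos: [0.625, 0.1759, 0.2061]
tool_rot: [3.133, -0.443, 1.302]
force: [2.6, -0.0, 0.9]
width: 0.0597
grip_force: 0.0
```

```bash
cat >> h.py <<'E'
def rackcheck(cams=('top','scene','wrist')):
    t=np.radians(25); Rk=R.from_euler('z',RK[2])*R.from_euler('y',-t)
    for n in cams:
        c=robot.calibration(n); robot.get_image(n)
        for d in robot.silhouettes(n,'block0'):
            v,u=d['location']; p=ray(c,u,v,.08)
            for bay in(-.1275,-.0425,.0425,.1275):
                g=Rk.apply([.048,bay,.014])+[RK[0],RK[1],.036]
                if np.hypot(*(proj(c,[g])[0]-[u,v]))<(25 if n=='wrist' else 10):
                    q=Rk.apply([.048,bay,0])+[RK[0],RK[1],.036]
                    f=lambda x: (lambda m,r:1-(m&r).sum()/(m|r).sum())(mask(c,[BLK[0]@((Rk*R.from_euler('z',x[2])).as_matrix().T)+Rk.apply([x[0],x[1],0])+[RK[0],RK[1],.036]]),cv2.resize(d['region'].astype(np.uint8),None,fx=4,fy=4,interpolation=0))
                    S=np.array([[.048,bay,0],[.055,bay,0],[.048,bay+.01,0],[.048,bay,.15]])
                    o=minimize(f,S[0],method='Nelder-Mead',options=dict(initial_simplex=S,maxiter=150)); print(n,round(d['score'],2),'rack x,y,yaw',o.x.round(4),round(1-o.fun,3))
E
python3 - <<'E'
from h import *
rackcheck()
c=robot.calibration('wrist')
im=robot.get_image('wrist');cv2.imwrite('pics/w6.png',im[:,:,::-1])
# rebuild list of loose blocks
for n in('top','scene'):
    c=robot.calibration(n)
    for d in robot.silhouettes(n,'block0'):
        v,u=d['location'];p=ray(c,u,v,.02);x,i=fit(BLK,[(c,d['region'])],[p[0],p[1],0],0);print(n,round(d['score'],2),x.round(3),round(i,2))
print(step([.42,-.38,.25],[np.pi,0,-.14]), step([.50,.05,.30],[np.pi,0,1.3]))
E
```

```text
top 0.62 rack x,y,yaw [ 0.0462 -0.1288 -0.0198] 0.809
scene 0.79 rack x,y,yaw [ 0.0464 -0.1276 -0.0078] 0.949
wrist 0.91 rack x,y,yaw [ 0.045  -0.129  -0.0204] 0.966
top 0.73 [ 0.294 -0.171 -0.858] 0.91
top 0.62 [0.644 0.253 1.216] 0.87
top 0.61 [ 0.397 -0.377 -0.169] 0.93
top 0.61 [ 0.511 -0.438 -0.008] 0.86
top 0.57 [ 0.269 -0.33   0.482] 0.91
scene 0.79 [ 0.606  0.23  -1.549] 0.89
scene 0.79 [ 0.269 -0.329  0.504] 0.91
scene 0.75 [ 0.51  -0.435  0.023] 0.93
[-20.14, -55.9, 5.22, -0.2665, 0.3999, -1.4151] [-12.14, -12.9, 10.22, -0.4255, 0.1146, -0.0002]
```

Request:
move_arm(
  plan=[
    [6,-10,-13,8,-0.2,0.06,-0.1],
    [6,-10,-13,8,-0.2,0.06,-0.1],
    [6,-10,-13,8,-0.2,0.06,-0.1],
    [6,-10,-13,8,-0.2665,0.4,-1.415],
    [6,-10,-22,8,-0.2665,0.4,-1.415],
    [6,-10,-30,8,-0.2665,0.4,-1.415],
    [6,-12,-35,8,-0.2665,0.4,-1.415],
    [6,-15,-40,8,-0.2665,0.4,-1.415],
    [6,-18,-45,8,-0.2665,0.4,-1.415],
    [6,-20,-50,6,-0.2665,0.4,-1.415],
    [6,-20.1,-55.9,5.2,-0.2665,0.4,-1.415],
    [6,-20.1,-55.9,5.2,-0.2665,0.4,-1.415],
    [6,-20.1,-55.9,5.2,-0.2665,0.4,-1.415],
    [6,-20.1,-55.9,5.2,-0.2665,0.4,-1.415],
    [6,-20.1,-55.9,5.2,-0.2665,0.4,-1.415],
    [6,-20.1,-55.9,5.2,-0.2665,0.4,-1.415],
    [6,-20.1,-55.9,5.2,-0.2665,0.4,-1.415],
    [6,-20.1,-55.9,5.2,-0.2665,0.4,-1.415],
  ],
)

```text
t: 16.08
eef_pos: [0.4208, -0.38, 0.2502]
tool_rot: [3.141, 0.001, -0.14]
force: [0.2, 0.2, -0.4]
width: 0.0599
grip_force: 0.0
```

```bash
cat > m3.py <<'E'
from h import *
import sys
s=robot.sense(); print(s['t'],np.round(s['eef_pos'],4),np.round(s['tool_rot'],4))
c=robot.calibration('wrist'); im=robot.get_image('wrist'); cv2.imwrite('pics/%s.png'%sys.argv[1],im[:,:,::-1])
th,B=('blank',BLANK) if len(sys.argv)>2 else ('block0',BLK)
for d in robot.silhouettes('wrist',th):
    v,u=d['location']; p=ray(c,u,v,.02); x,i=fit(B,[(c,d['region'])],[p[0],p[1],0],0)
    m=im[d['region']].mean(0).round()
    x[2]=(x[2]+np.pi/2)%np.pi-np.pi/2
    print(round(d['score'],2),x.round(4),round(i,3),m,'step',step([x[0],x[1],-.021],[np.pi,0,x[2]]))
E
python3 m3.py w7
```

```text
16.0833 [ 0.4208 -0.38    0.2502] [ 3.141e+00  7.000e-04 -1.402e-01]
0.76 [ 0.2925 -0.1737 -0.8535] 0.97 [ 88. 173. 105.] step [-12.88, 20.55, -27.18, 0.0012, -0.0006, -0.715]
0.68 [ 0.3956 -0.3777 -0.1531] 0.955 [209. 214. 215.] step [-2.57, 0.16, -27.18, 0.0013, -0.0001, -0.0146]
0.64 [ 0.5111 -0.4369  0.0137] 0.976 [208. 213. 214.] step [8.98, -5.76, -27.18, 0.0013, -0.0, 0.1522]
0.58 [ 0.2682 -0.3321  0.461 ] 0.945 [ 67. 109. 197.] step [-15.31, 4.72, -27.18, 0.0013, 0.0003, 0.5995]
```

Request:
move_arm(
  plan=[
    [6.5,-2.55,0.15,-4,0,0,-0.013],
    [6.5,-2.55,0.15,-8,0,0,-0.013],
    [6.5,-2.55,0.15,-12,0,0,-0.013],
    [6.5,-2.55,0.15,-16,0,0,-0.013],
    [6.5,-2.55,0.15,-19,0,0,-0.013],
    [6.5,-2.55,0.15,-22,0,0,-0.013],
    [6.5,-2.55,0.15,-24,0,0,-0.013],
    [6.5,-2.55,0.15,-26,0,0,-0.013],
    [6.5,-2.55,0.15,-27.1,0,0,-0.013],
    [6.5,-2.55,0.15,-27.1,0,0,-0.013],
    [3,-2.55,0.15,-27.1,0,0,-0.013],
    [3,-2.55,0.15,-27.1,0,0,-0.013],
    [3,-2.55,0.15,-27.1,0,0,-0.013],
    [3,-2.55,0.15,-27.1,0,0,-0.013],
    [3,-2.55,0.15,-27.1,0,0,-0.013],
    [3,-2.55,0.15,-27.1,0,0,-0.013],
  ],
)

```text
t: 17.52
eef_pos: [0.3962, -0.3794, -0.0185]
tool_rot: [3.139, -0.002, -0.153]
force: [1.6, 3.0, 9.1]
width: 0.039
grip_force: 51.8
```

Request:
move_arm(
  plan=[
    [3,0,0,1,0,0,0],
    [3,0,0,4,0,0,0],
    [3,0,0,8,0,0,0],
    [3,0,0,12,0,0,0],
    [3,0,0,16,0,0,0],
    [3,0,0,20,0,0,0],
    [3,0,0,24,0,0,0],
    [3,0,0,28,0,0,0],
    [3,0,0,28,0,0,0],
  ],
)

```text
t: 18.27
eef_pos: [0.3978, -0.3815, 0.269]
tool_rot: [3.132, -0.01, -0.153]
force: [1.4, -1.6, -1.3]
width: 0.0389
grip_force: 51.7
```

```bash
python3 - <<'E'
from h import *
for a in [(-.0425,.055,.16),(-.0425,.050,.04),(-.0425,.05,.004)]:
  p,Rt=rackpose(RK,*a,b=.0185); print(p,step(p,Rm=Rt))
E
```

```text
[0.5423305  0.21981709 0.18748656] [14.46, 60.13, -8.15, 0.2619, -0.3858, 1.4329]
[0.55459528 0.26434138 0.07661653] [15.68, 64.58, -19.24, 0.2619, -0.3858, 1.4329]
[0.55863575 0.27900931 0.04398945] [16.09, 66.05, -22.5, 0.2619, -0.3858, 1.4329]
```

Request:
move_arm(
  plan=[
    [3,6,8,1,0,0,0],
    [3,6,8,1,0,0,0],
    [3,10,16,1,0.1,-0.15,0.55],
    [3,10,20,1,0.1,-0.15,0.55],
    [3,12,28,1,0.1,-0.15,0.55],
    [3,12,36,1,0.2619,-0.3858,1.433],
    [3,12,36,1,0.2619,-0.3858,1.433],
    [3,13,44,0,0.2619,-0.3858,1.433],
    [3,13,44,0,0.2619,-0.3858,1.433],
    [3,14.5,52,-2,0.2619,-0.3858,1.433],
    [3,14.5,52,-2,0.2619,-0.3858,1.433],
    [3,14.5,60,-5,0.2619,-0.3858,1.433],
    [3,14.5,60.1,-8.15,0.2619,-0.3858,1.433],
    [3,14.5,60.1,-8.15,0.2619,-0.3858,1.433],
    [3,14.5,60.1,-8.15,0.2619,-0.3858,1.433],
    [3,14.5,60.1,-8.15,0.2619,-0.3858,1.433],
    [3,14.5,60.1,-8.15,0.2619,-0.3858,1.433],
    [3,14.5,60.1,-8.15,0.2619,-0.3858,1.433],
  ],
)

```text
t: 19.77
eef_pos: [0.5396, 0.223, 0.1786]
tool_rot: [-3.134, -0.427, 1.304]
force: [-0.4, -0.3, -2.5]
width: 0.0388
grip_force: 51.8
```

```bash
python3 - <<'E'
from h import *
s=robot.sense();print(s['t'],s['eef_pos'],s['tool_rot'])
for a in [(-.0425,.050,.05),(-.0425,.05,.005)]:
  p,Rt=rackpose(RK,*a,b=.0185); print(p,step(p,Rm=Rt))
E
```

```text
19.7667 [0.53961016 0.22303698 0.17855273] [-3.13358291 -0.42671907  1.30443318]
[0.55347293 0.26026695 0.08567961] [1.39, 3.72, -9.29, 0.0073, -0.0096, -0.0058]
[0.55852352 0.27860187 0.04489576] [1.89, 5.56, -13.37, 0.0073, -0.0096, -0.0058]
```

Request:
move_arm(
  plan=[
    [3,0.5,1.3,-3.5,0.007,-0.009,-0.006],
    [3,1,2.6,-7,0.007,-0.009,-0.006],
    [3,1.39,3.72,-9.3,0.007,-0.009,-0.006],
    [3,1.55,4.3,-10.6,0.007,-0.009,-0.006],
    [3,1.7,4.9,-11.9,0.007,-0.009,-0.006],
    [3,1.89,5.5,-13.2,0.007,-0.009,-0.006],
    [3,1.89,5.5,-13.2,0.007,-0.009,-0.006],
    [3,1.89,5.5,-13.2,0.007,-0.009,-0.006],
  ],
)

```text
t: 20.43
eef_pos: [0.5597, 0.2764, 0.0471]
tool_rot: [3.141, -0.436, 1.299]
force: [-0.6, 0.5, -2.2]
width: 0.039
grip_force: 51.8
```

```bash
python3 - <<'E'
from h import *
s=robot.sense();p,Rt=rackpose(RK,-.0425,.050,.0,b=.0185)
Rk=(Rt*R.from_euler('x',np.pi)); print(s['t'],Rk.inv().apply(s['eef_pos']-p),s['force'],step(rackpose(RK,-.0425,.0475,.001,b=.0185)[0],Rm=Rt))
E
```

```text
20.4333 [-0.00067172 -0.00174188  0.00777421] [-0.56400868  0.50400379 -2.1744216 ] [-0.14, 0.16, -0.69, 0.0, 0.0002, 0.0031]
```

Request:
move_arm(
  plan=[
    [3,-0.05,0.08,-0.25,0,0,0],
    [3,-0.1,0.14,-0.5,0,0,0],
    [3,-0.14,0.16,-0.65,0,0,0],
    [3,-0.14,0.16,-0.65,0,0,0],
  ],
)

```text
t: 20.77
eef_pos: [0.558, 0.2784, 0.0402]
tool_rot: [3.141, -0.436, 1.299]
force: [-0.1, -0.2, -1.8]
width: 0.0389
grip_force: 51.8
```

Request:
move_arm(
  plan=[
    [3,0.02,0.05,-0.13,0,0,0],
    [3,0.02,0.05,-0.13,0,0,0],
    [6,0.02,0.05,-0.13,0,0,0],
    [6,0.02,0.05,-0.13,0,0,0],
    [6,0.02,0.05,-0.13,0,0,0],
    [6,0.02,0.05,-0.13,0,0,0],
    [6,-0.25,-0.9,1.8,0,0,0],
    [6,-0.65,-2.3,5,0,0,0],
    [6,-1.2,-4.3,9,0,0,0],
    [6,-1.6,-6,12.7,0,0,0],
    [6,-2,-8,16.2,0,0,0],
    [6,-2,-8,16.2,0,0,0],
  ],
)

```text
t: 21.77
eef_pos: [0.5406, 0.1964, 0.2082]
tool_rot: [3.133, -0.438, 1.302]
force: [2.8, 0.9, 1.3]
width: 0.0597
grip_force: 0.0
```

```bash
python3 - <<'E'
from h import *
s=robot.sense();print(s['t'])
rackcheck()
for n in('top','scene'):
    c=robot.calibration(n)
    for d in robot.silhouettes(n,'block0'):
        v,u=d['location'];p=ray(c,u,v,.02);x,i=fit(BLK,[(c,d['region'])],[p[0],p[1],0],0);print(n,round(d['score'],2),x.round(3),round(i,2))
print(step([.53,-.43,.25],[np.pi,0,.014]))
E
```

```text
21.7667
top 0.84 rack x,y,yaw [ 0.048  -0.0423  0.0422] 0.902
top 0.82 rack x,y,yaw [ 0.0477 -0.1294  0.0132] 0.853
scene 0.68 rack x,y,yaw [ 0.0465 -0.1301 -0.086 ] 0.839
scene 0.62 rack x,y,yaw [ 0.0504 -0.0436  0.0453] 0.929
wrist 0.68 rack x,y,yaw [ 0.045  -0.1291 -0.0059] 0.968
wrist 0.59 rack x,y,yaw [ 0.0475 -0.0429 -0.0003] 0.971
top 0.84 [0.558 0.277 1.335] 0.93
top 0.84 [ 0.511 -0.435 -0.012] 0.95
top 0.82 [0.646 0.253 1.26 ] 0.91
top 0.59 [ 0.271 -0.329  0.454] 0.92
top 0.55 [ 0.294 -0.171 -0.85 ] 0.94
scene 0.78 [ 0.267 -0.331  0.514] 0.88
scene 0.75 [ 0.289 -0.174 -0.936] 0.68
scene 0.68 [ 0.607  0.229 -1.579] 0.81
scene 0.67 [ 0.511 -0.435  0.02 ] 0.94
scene 0.62 [ 0.521  0.256 -1.492] 0.9
[-0.72, -62.91, 4.93, -0.2868, 0.3679, -1.2639]
```

Request:
move_arm(
  plan=[
    [6,0,-8,6,-0.2,0.06,-0.1],
    [6,0,-8,6,-0.2,0.06,-0.1],
    [6,-1,-16,7,-0.2868,0.3679,-1.264],
    [6,-1,-20,7,-0.2868,0.3679,-1.264],
    [6,-1,-26,7,-0.2868,0.3679,-1.264],
    [6,-1,-32,7,-0.2868,0.3679,-1.264],
    [6,-1,-38,7,-0.2868,0.3679,-1.264],
    [6,-1,-42,7,-0.2868,0.3679,-1.264],
    [6,-1,-46,7,-0.2868,0.3679,-1.264],
    [6,-1,-50,7,-0.2868,0.3679,-1.264],
    [6,-0.7,-56,5,-0.2868,0.3679,-1.264],
    [6,-0.7,-62.9,5,-0.2868,0.3679,-1.264],
    [6,-0.7,-62.9,5,-0.2868,0.3679,-1.264],
    [6,-0.7,-62.9,5,-0.2868,0.3679,-1.264],
    [6,-0.7,-62.9,5,-0.2868,0.3679,-1.264],
    [6,-0.7,-62.9,5,-0.2868,0.3679,-1.264],
    [6,-0.7,-62.9,5,-0.2868,0.3679,-1.264],
    [6,-0.7,-62.9,5,-0.2868,0.3679,-1.264],
  ],
)

```text
t: 23.67
eef_pos: [0.5304, -0.4316, 0.2498]
tool_rot: [3.141, 0.001, 0.012]
force: [-0.7, 0.0, -0.4]
width: 0.0599
grip_force: 0.0
```

```bash
python3 m3.py w8; python3 -c "
from h import *
robot.get_image('top');c=robot.calibration('top')
print([ (round(d['score'],2),ray(c,d['location'][1],d['location'][0],.09)) for d in robot.silhouettes('top','wash_bottle')])"
```

```text
23.6667 [ 0.5304 -0.4316  0.2498] [3.1411e+00 1.2000e-03 1.2200e-02]
0.96 [ 0.297  -0.1792 -0.745 ] 0.24 [ 50. 114.  63.] step [-23.39, 25.03, -27.19, 0.0005, -0.0008, -0.7594]
0.87 [ 0.5108 -0.437   0.0217] 0.973 [206. 211. 212.] step [-2.01, -0.76, -27.19, 0.0007, -0.0006, 0.0072]
0.83 [ 0.2561 -0.3442  0.0821] 0.645 [ 62. 101. 184.] step [-27.48, 8.52, -27.19, 0.0008, -0.0006, 0.0676]
[(0.77, array([ 0.68966817, -0.38833376,  0.09      ]))]
```

Request:
move_arm(
  plan=[
    [6.5,-2,-0.65,-4,0,0,0.007],
    [6.5,-2,-0.65,-8,0,0,0.007],
    [6.5,-2,-0.65,-12,0,0,0.007],
    [6.5,-2,-0.65,-16,0,0,0.007],
    [6.5,-2,-0.65,-19,0,0,0.007],
    [6.5,-2,-0.65,-22,0,0,0.007],
    [6.5,-2,-0.65,-24,0,0,0.007],
    [6.5,-2,-0.65,-26,0,0,0.007],
    [6.5,-2,-0.65,-26.9,0,0,0.007],
    [6.5,-2,-0.65,-26.9,0,0,0.007],
    [3,-2,-0.65,-26.9,0,0,0.007],
    [3,-2,-0.65,-26.9,0,0,0.007],
    [3,-2,-0.65,-26.9,0,0,0.007],
    [3,-2,-0.65,-26.9,0,0,0.007],
    [3,-2,-0.65,-26.9,0,0,0.007],
    [3,-2,-0.65,-26.9,0,0,0.007],
  ],
)

```text
t: 25.2
eef_pos: [0.512, -0.4375, -0.0151]
tool_rot: [3.138, -0.003, 0.021]
force: [-0.1, 2.4, 7.9]
width: 0.0383
grip_force: 51.5
```

Request:
move_arm(
  plan=[
    [3,0,0,1,0,0,0],
    [3,0,0,4,0,0,0],
    [3,0,0,8,0,0,0],
    [3,0,0,12,0,0,0],
    [3,0,0,16,0,0,0],
    [3,0,0,20,0,0,0],
    [3,0,0,24,0,0,0],
    [3,0,0,28,0,0,0],
    [3,0,0,28,0,0,0],
  ],
)

```text
t: 25.95
eef_pos: [0.5135, -0.4393, 0.2733]
tool_rot: [3.13, -0.01, 0.021]
force: [0.9, -1.4, -1.9]
width: 0.0387
grip_force: 51.4
```

```bash
python3 - <<'E'
from h import *
for a in [(.0425,.055,.16)]:
  p,Rt=rackpose(RK,*a,b=.020); print(p,step(p,Rm=Rt))
E
```

```text
[0.4605511  0.2430018  0.18612709] [-5.3, 68.23, -8.72, 0.2902, -0.3531, 1.2626]
```

Request:
move_arm(
  plan=[
    [3,0,8,1,0,0,0.1],
    [3,0,16,1,0.29,-0.353,1.263],
    [3,0,20,1,0.29,-0.353,1.263],
    [3,0,24,1,0.29,-0.353,1.263],
    [3,0,28,1,0.29,-0.353,1.263],
    [3,0,32,1,0.29,-0.353,1.263],
    [3,0,36,1,0.29,-0.353,1.263],
    [3,0,40,1,0.29,-0.353,1.263],
    [3,0,44,1,0.29,-0.353,1.263],
    [3,0,48,1,0.29,-0.353,1.263],
    [3,-1,54,0,0.29,-0.353,1.263],
    [3,-2,60,-2,0.29,-0.353,1.263],
    [3,-5.3,66,-5,0.29,-0.353,1.263],
    [3,-5.3,68.2,-7,0.29,-0.353,1.263],
    [3,-5.3,68.2,-8.7,0.29,-0.353,1.263],
    [3,-5.3,68.2,-8.7,0.29,-0.353,1.263],
    [3,-5.3,68.2,-8.7,0.29,-0.353,1.263],
    [3,-5.3,68.2,-8.7,0.29,-0.353,1.263],
    [3,-5.3,68.2,-8.7,0.29,-0.353,1.263],
  ],
)

```text
t: 27.53
eef_pos: [0.4561, 0.247, 0.1757]
tool_rot: [-3.132, -0.427, 1.306]
force: [-0.3, -0.1, -2.2]
width: 0.0387
grip_force: 52.1
```

```bash
python3 - <<'E'
from h import *
s=robot.sense();print(s['t'],s['eef_pos'],s['tool_rot'])
for a in [(.0425,.050,.05),(.0425,.05,.006)]:
  p,Rt=rackpose(RK,*a,b=.0165); print(p,step(p,Rm=Rt))
E
```

```text
27.5333 [0.45606145 0.24695162 0.17573954] [-3.13163896 -0.42665889  1.30627466]
[0.4713007  0.28202562 0.08749222] [1.52, 3.51, -8.82, 0.0069, -0.0113, -0.0084]
[0.47623905 0.29995309 0.04761468] [2.02, 5.3, -12.81, 0.0069, -0.0113, -0.0084]
```

Request:
move_arm(
  plan=[
    [3,0.5,1.2,-3,0.007,-0.011,-0.008],
    [3,1,2.4,-6,0.007,-0.011,-0.008],
    [3,1.52,3.5,-8.8,0.007,-0.011,-0.008],
    [3,1.65,4,-10,0.007,-0.011,-0.008],
    [3,1.8,4.6,-11.3,0.007,-0.011,-0.008],
    [3,2,5.3,-12.8,0.007,-0.011,-0.008],
    [3,2,5.3,-12.8,0.007,-0.011,-0.008],
    [3,2,5.3,-12.8,0.007,-0.011,-0.008],
  ],
)

```text
t: 28.2
eef_pos: [0.4787, 0.2976, 0.0484]
tool_rot: [3.141, -0.437, 1.298]
force: [0.1, 0.5, -1.6]
width: 0.0384
grip_force: 52.2
```

```bash
python3 - <<'E'
from h import *
s=robot.sense();p,Rt=rackpose(RK,.0425,.050,.0,b=.0165)
Rk=(Rt*R.from_euler('x',np.pi)); print(s['t'],Rk.inv().apply(s['eef_pos']-p),s['force'],step(rackpose(RK,.0425,.0475,.001,b=.0165)[0],Rm=Rt))
E
```

```text
28.2 [-0.00109758 -0.00300565  0.00742537] [ 0.10392503  0.51994794 -1.58548286] [-0.25, 0.22, -0.64, -0.0006, 0.001, 0.0046]
```

Request:
move_arm(
  plan=[
    [3,-0.1,0.08,-0.2,0,0,0],
    [3,-0.2,0.15,-0.4,0,0,0],
    [3,-0.25,0.2,-0.52,0,0,0],
    [3,-0.25,0.2,-0.6,0,0,0],
    [3,-0.25,0.2,-0.6,0,0,0],
  ],
)

```text
t: 28.62
eef_pos: [0.4756, 0.3, 0.0423]
tool_rot: [3.14, -0.437, 1.299]
force: [0.1, -2.0, 1.6]
width: 0.0385
grip_force: 52.8
```

Contact with the board is just being made; release and retreat.

Request:
move_arm(
  plan=[
    [3,-0.02,-0.1,-0.05,0,0,0],
    [6,-0.02,-0.1,-0.05,0,0,0],
    [6,-0.02,-0.1,-0.05,0,0,0],
    [6,-0.02,-0.1,-0.05,0,0,0],
    [6,-0.02,-0.1,-0.05,0,0,0],
    [6,-0.25,-0.9,1.8,0,0,0],
    [6,-0.65,-2.3,5,0,0,0],
    [6,-1.2,-4.3,9,0,0,0],
    [6,-1.6,-6,12.7,0,0,0],
    [6,-2,-8,16.2,0,0,0],
    [6,-2,-8,20,0,0,0],
    [6,-2,-8,20,0,0,0],
  ],
)

```text
t: 29.62
eef_pos: [0.4587, 0.2193, 0.2487]
tool_rot: [3.131, -0.439, 1.3]
force: [2.2, -0.5, 2.4]
width: 0.0599
grip_force: 0.0
```

```bash
python3 - <<'E'
from h import *
s=robot.sense();print(s['t'],s['eef_pos'])
rackcheck()
im=robot.get_image('top')
c=robot.calibration('top')
for d in robot.silhouettes('top','block0'):
    v,u=d['location'];p=ray(c,u,v,.02);print(p.round(3),im[d['region']].mean(0).round())
# reader fits
for n in('top','scene'):
    c=robot.calibration(n); robot.get_image(n)
    for th in('reader','trigger_pad','grip_back'):
        for d in robot.silhouettes(n,th)[:2]:
            v,u=d['location'];print(n,th,round(d['score'],2),ray(c,u,v,.105).round(3),d['region'].sum())
yw=1.3586; o=np.array([.4153,.028]); Rz=np.array([[np.cos(yw),-np.sin(yw)],[np.sin(yw),np.cos(yw)]])
print('grip mid',o+Rz@[-.034,-.085])
print(step([.47,0.,.32],[np.pi,0,1.36+np.pi/2]),step([.47,0.,.32],[np.pi,0,1.36-np.pi/2]))
E
```

```text
29.6167 [0.45865526 0.21929917 0.24870123]
top 0.85 rack x,y,yaw [ 0.0466 -0.1287  0.0221] 0.869
top 0.72 rack x,y,yaw [0.0486 0.0423 0.0082] 0.873
top 0.67 rack x,y,yaw [ 0.0493 -0.0429 -0.0106] 0.936
scene 0.81 rack x,y,yaw [ 0.0459  0.0426 -0.0372] 0.939
scene 0.76 rack x,y,yaw [ 0.0473 -0.0413 -0.0376] 0.928
scene 0.59 rack x,y,yaw [ 0.046  -0.1289 -0.0056] 0.948
wrist 0.93 rack x,y,yaw [ 0.0451 -0.1298  0.005 ] 0.956
wrist 0.88 rack x,y,yaw [ 0.0456  0.0423 -0.0043] 0.971
wrist 0.57 rack x,y,yaw [ 0.0479 -0.0431 -0.0023] 0.963
[0.564 0.279 0.02 ] [101. 101. 103.]
[ 0.273 -0.328  0.02 ] [ 39.  62. 116.]
[0.471 0.293 0.02 ] [98. 98. 99.]
[0.647 0.258 0.02 ] [101. 101. 102.]
[ 0.298 -0.171  0.02 ] [44. 94. 55.]
top reader 0.82 [ 0.462 -0.029  0.105] 868
top reader 0.73 [0.462 0.007 0.105] 45
top trigger_pad 0.75 [ 0.462 -0.207  0.105] 403
top trigger_pad 0.64 [0.467 0.007 0.105] 48
top grip_back 0.59 [ 0.464 -0.03   0.105] 811
scene reader 0.59 [0.536 0.328 0.105] 2931
scene reader 0.58 [0.445 0.033 0.105] 2058
scene trigger_pad 0.52 [0.474 0.006 0.105] 81
scene grip_back 0.74 [0.444 0.026 0.105] 2095
grip mid [ 0.49123286 -0.02313904]
[1.45, -22.01, 7.81, -0.4183, -0.2521, 1.604] [1.45, -22.01, 7.81, -0.248, 0.4114, -1.483]
```

Request:
move_arm(
  plan=[
    [8.5,1,-4,4,-0.1,0.05,-0.1],
    [8.5,2,-8,7,-0.248,0.411,-1.483],
    [8.5,3.5,-12,7,-0.248,0.411,-1.483],
    [8.5,3.5,-16,7,-0.248,0.411,-1.483],
    [8.5,3.5,-20,7,-0.248,0.411,-1.483],
    [8.5,3.5,-23,6,-0.248,0.411,-1.483],
    [8.5,3.5,-23,6,-0.248,0.411,-1.483],
    [8.5,3.5,-23,6,-0.248,0.411,-1.483],
    [8.5,3.5,-23,6,-0.248,0.411,-1.483],
    [8.5,3.5,-23,6,-0.248,0.411,-1.483],
    [8.5,3.5,-23,6,-0.248,0.411,-1.483],
    [8.5,3.5,-23,6,-0.248,0.411,-1.483],
    [8.5,3.5,-23,6,-0.248,0.411,-1.483],
    [8.5,3.5,-23,6,-0.248,0.411,-1.483],
    [8.5,3.5,-23,6,-0.248,0.411,-1.483],
  ],
)

```text
t: 31.67
eef_pos: [0.4907, -0.0095, 0.3017]
tool_rot: [-3.141, -0.0, -0.206]
force: [0.6, 0.4, 0.0]
width: 0.0851
grip_force: 0.0
```

```bash
python3 - <<'E'
from h import *
s=robot.sense();print(s['t'],s['eef_pos'],s['tool_rot'])
c=robot.calibration('wrist');im=robot.get_image('wrist').copy()
for th in('reader','trigger_pad'):
    for d in robot.silhouettes('wrist',th)[:2]:
        v,u=d['location'];print(th,round(d['score'],2),u*1.5625,v*1.5625,ray(c,u,v,.105).round(4),d['region'].sum())
for b in world([box(-63,-27,-138,-20,122,122),box(-86,88,-35,43,138,138)],[.4153,.028,1.36],0):
    cv2.polylines(im,[cv2.convexHull(proj(c,b).astype(np.float32)).astype(int)],True,(255,0,0))
cv2.imwrite('pics/w9.png',cv2.resize(im[:,:,::-1],(800,600)))
E
```

```text
31.6667 [ 0.49065545 -0.00950979  0.30171603] [-3.14127228e+00 -3.90280106e-04 -2.05977749e-01]
reader 0.72 386.71875 326.09375 [0.4247 0.0119 0.105 ] 11964
trigger_pad 0.92 385.78125 281.40625 [0.4642 0.0043 0.105 ] 396
```

View pics/w9.png

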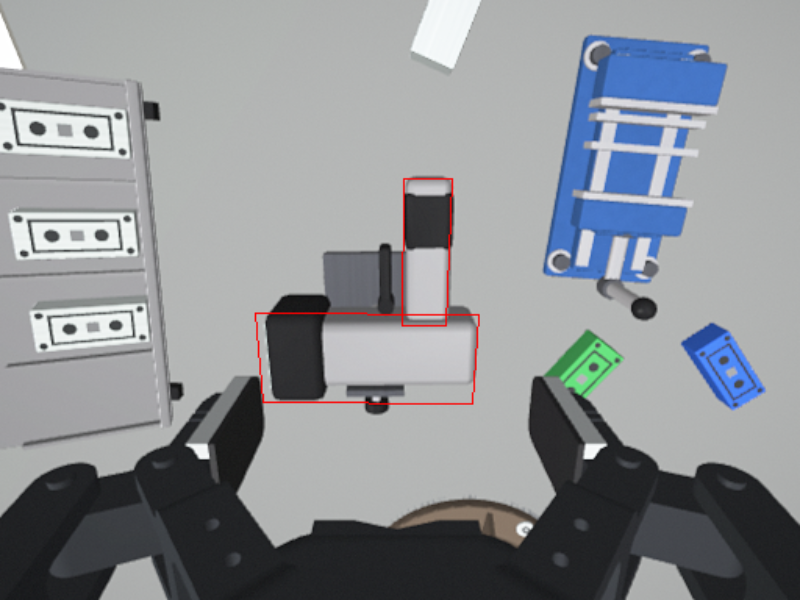

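```bash
python3 - <<'E'
from h import *
c=robot.calibration('wrist');k=.64;o=np.array([.4153,.028]);yw=1.36
Rz=np.array([[np.cos(yw),-np.sin(yw)],[np.sin(yw),np.cos(yw)]])
for uv in[(385,245),(379,262),(392,262),(379,300),(428,180),(404,240),(452,240)]:
    print(uv,(Rz.T@(ray(c,uv[0]*k,uv[1]*k,.119)[:2]-o)).round(4))
for y in(-.075,-.07): print(o+Rz@[-.039,y],step(list(o+Rz@[-.039,y])+[.055],[np.pi,0,yw-np.pi/2]))
E
```

```text
(385, 245) [-0.0133 -0.0863]
(379, 262) [-0.0085 -0.0725]
(392, 262) [-0.0188 -0.0725]
(379, 300) [-0.0082 -0.0406]
(428, 180) [-0.046  -0.1363]
(404, 240) [-0.0283 -0.0903]
(452, 240) [-0.066  -0.0905]
[ 0.48047954 -0.02582962] [-0.97, -1.58, -24.69, -0.0001, 0.0007, -0.0032]
[ 0.47559021 -0.02478343] [-1.46, -1.48, -24.69, -0.0001, 0.0007, -0.0032]
```

Request:
move_arm(
  plan=[
    [8.5,-0.7,-1.9,-4,0,0,-0.003],
    [8.5,-0.7,-1.9,-8,0,0,-0.003],
    [8.5,-0.7,-1.9,-12,0,0,-0.003],
    [8.5,-0.7,-1.9,-15,0,0,-0.003],
    [8.5,-0.7,-1.9,-18,0,0,-0.003],
    [8.5,-0.7,-1.9,-20.5,0,0,-0.003],
    [8.5,-0.7,-1.9,-22.5,0,0,-0.003],
    [8.5,-0.7,-1.9,-24,0,0,-0.003],
    [8.5,-0.7,-1.9,-24.7,0,0,-0.003],
    [8.5,-0.7,-1.9,-24.7,0,0,-0.003],
  ],
)

```text
t: 32.65
eef_pos: [0.4825, -0.0291, 0.0539]
tool_rot: [3.141, 0.002, -0.213]
force: [-0.2, 1.1, -0.3]
width: 0.0849
grip_force: 0.0
```

```bash
python3 - <<'E'
from h import *
s=robot.sense();print(s['t'],s['eef_pos'],s['force'])
im=robot.get_image('wrist');cv2.imwrite('pics/w10.png',cv2.resize(im[:,:,::-1],(800,600)))
E
```

```text
32.65 [ 0.48249936 -0.02905206  0.05394332] [-0.23448232  1.05871215 -0.34329747]
```

View pics/w10.png

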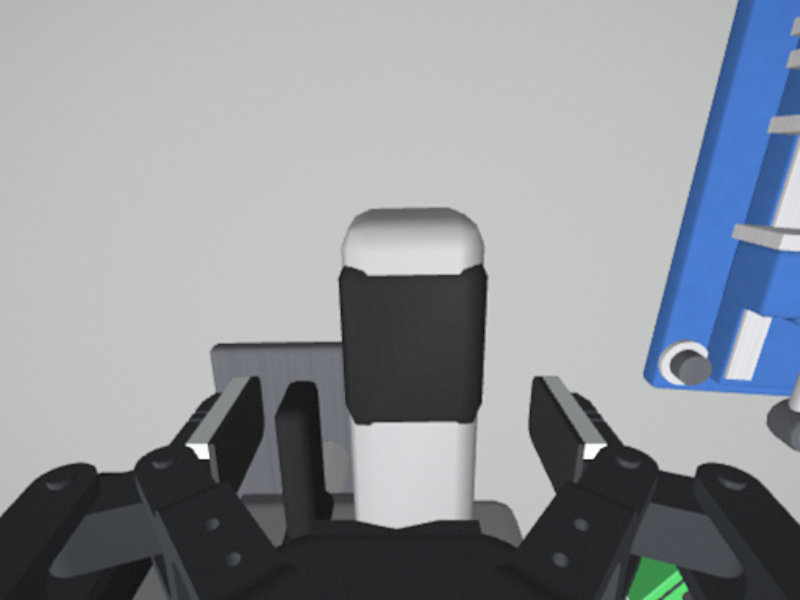

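Request:
move_arm(
  plan=[
    [4.2,0,0,0,0,0,0],
    [4.2,0,0,0,0,0,0],
    [4.2,0,0,0,0,0,0],
    [4.2,0,0,0,0,0,0],
    [4.2,0,0,0,0,0,0],
    [4.2,0,0,0,0,0,0],
    [4.2,0,0,0,0,0,0],
    [4.2,0,0,0,0,0,0],
    [4.2,0,0,0,0,0,0],
    [4.2,0,0,0,0,0,0],
  ],
  newtons=30,
)

```text
t: 33.53
eef_pos: [0.4848, -0.0287, 0.0564]
tool_rot: [-3.141, -0.003, -0.214]
force: [0.2, 3.9, 10.5]
width: 0.0471
grip_force: 28.8
```

Request:
move_arm(
  plan=[
    [4.2,0,0,0,0,0,0],
    [4.2,0,0,0,0,0,0],
    [4.2,0,0,0,0,0,0],
    [4.2,0,0,0,0,0,0],
    [8.5,0,0,0,0,0,0],
    [8.5,0,0,0,0,0,0],
    [8.5,0,0,0,0,0,0],
    [8.5,0,0,0,0,0,0],
    [8.5,0,0,0,0,0,0],
    [8.5,0,0,4,0,0,0],
    [8.5,0,0,8,0,0,0],
    [8.5,0,0,12,0,0,0],
    [8.5,4,-1,16,0,0,0],
    [8.5,8,-2,20,0,0,-0.1],
    [8.5,12,-4,20,0,0,-0.2],
    [8.5,16,-6,20,0,0,-0.37],
    [8.5,16,-6,20,0,0,-0.37],
    [8.5,16,-6,20,0,0,-0.37],
    [8.5,16,-6,20,0,0,-0.37],
  ],
)

```text
t: 35.12
eef_pos: [0.6443, -0.0897, 0.2543]
tool_rot: [3.141, 0.0, -0.584]
force: [-0.4, 0.6, -0.4]
width: 0.0848
grip_force: 0.0
```

```bash
python3 m3.py w11 blank; python3 - <<'E'
from h import *
rackcheck(('top','scene'))
E
```

```text
35.1167 [ 0.6443 -0.0897  0.2543] [ 3.141e+00  1.000e-04 -5.843e-01]
0.73 [ 0.6691 -0.0957 -0.6029] 0.976 [239. 243. 244.] step [2.65, -0.7, -27.54, 0.0001, -0.0013, -0.0198]
top 0.93 rack x,y,yaw [ 0.0471  0.0425 -0.0031] 0.938
top 0.76 rack x,y,yaw [ 0.0498 -0.0433 -0.02  ] 0.909
top 0.75 rack x,y,yaw [ 0.0481 -0.1287  0.002 ] 0.929
scene 0.97 rack x,y,yaw [ 0.0464  0.0423 -0.1378] 0.87
scene 0.83 rack x,y,yaw [ 0.0461 -0.1294 -0.0457] 0.897
scene 0.57 rack x,y,yaw [ 0.0475 -0.0421 -0.0374] 0.923
```

View pics/w11.png

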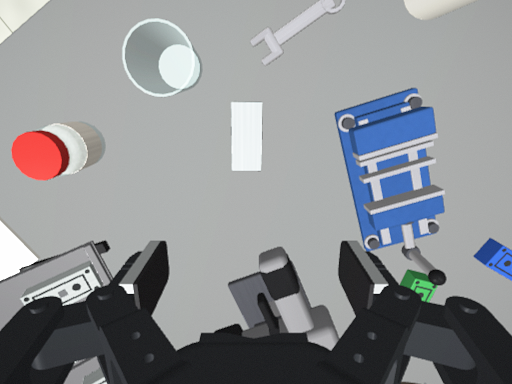

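Request:
move_arm(
  plan=[
    [6.5,2.55,-0.65,-4,0,0,-0.015],
    [6.5,2.55,-0.65,-8,0,0,-0.015],
    [6.5,2.55,-0.65,-12,0,0,-0.015],
    [6.5,2.55,-0.65,-16,0,0,-0.015],
    [6.5,2.55,-0.65,-19,0,0,-0.015],
    [6.5,2.55,-0.65,-22,0,0,-0.015],
    [6.5,2.55,-0.65,-24,0,0,-0.015],
    [6.5,2.55,-0.65,-26,0,0,-0.015],
    [6.5,2.55,-0.65,-27.2,0,0,-0.015],
    [6.5,2.55,-0.65,-27.2,0,0,-0.015],
    [3,2.55,-0.65,-27.2,0,0,-0.015],
    [3,2.55,-0.65,-27.2,0,0,-0.015],
    [3,2.55,-0.65,-27.2,0,0,-0.015],
    [3,2.55,-0.65,-27.2,0,0,-0.015],
    [3,2.55,-0.65,-27.2,0,0,-0.015],
    [3,2.55,-0.65,-27.2,0,0,-0.015],
  ],
  newtons=50,
)

```text
t: 36.75
eef_pos: [0.67, -0.0956, -0.0153]
tool_rot: [-3.141, -0.002, -0.599]
force: [-1.3, 0.2, 7.4]
width: 0.0392
grip_force: 52.2
```

Request:
move_arm(
  plan=[
    [3,0,0,1,0,0,0],
    [3,0,0,4,0,0,0],
    [3,0,0,8,0,0,0],
    [3,0,0,12,0,0,0],
    [3,0,0,16,0,0,0],
    [3,0,0,20,0,0,0],
    [3,0,0,20,0,0,0],
  ],
)

```text
t: 37.33
eef_pos: [0.6731, -0.0961, 0.1928]
tool_rot: [-3.137, -0.012, -0.599]
force: [3.0, 0.2, -4.1]
width: 0.039
grip_force: 52.1
```

```bash
python3 - <<'E'
from h import *
print(step([.5311,-.2476,.17],[np.pi,0,1.289-np.pi]),step([.5311,-.2476,.17],[np.pi,0,1.289]))
E
```

```text
[-14.2, -15.15, -2.28, 0.0099, 0.0088, -1.254] [-14.2, -15.15, -2.28, -0.0096, 0.0108, 1.8875]
```

Request:
move_arm(
  plan=[
    [3,-4,-2,0,0,0,0.1],
    [3,-8,-6,0,-0.0096,0.0108,1.8875],
    [3,-11,-10,0,-0.0096,0.0108,1.8875],
    [3,-14.6,-15,0,-0.0096,0.0108,1.8875],
    [3,-14.6,-15,0,-0.0096,0.0108,1.8875],
    [3,-14.6,-15,0,-0.0096,0.0108,1.8875],
    [3,-14.6,-15,0,-0.0096,0.0108,1.8875],
    [3,-14.6,-15,0,-0.0096,0.0108,1.8875],
    [3,-14.6,-15,0,-0.0096,0.0108,1.8875],
    [3,-14.6,-15,0,-0.0096,0.0108,1.8875],
    [3,-14.6,-15,0,-0.0096,0.0108,1.8875],
    [3,-14.6,-15,0,-0.0096,0.0108,1.8875],
    [3,-14.6,-15,0,-0.0096,0.0108,1.8875],
    [3,-14.6,-15,0,-0.0096,0.0108,1.8875],
    [3,-14.6,-15,0,-0.0096,0.0108,1.8875],
    [3,-14.6,-15,0,-0.0096,0.0108,1.8875],
    [3,-14.6,-15,0,-0.0096,0.0108,1.8875],
    [3,-14.6,-15,0,-0.0096,0.0108,1.8875],
  ],
)

```text
t: 38.83
eef_pos: [0.5229, -0.2453, 0.1834]
tool_rot: [3.136, 0.011, 1.286]
force: [0.6, -0.5, -3.9]
width: 0.0391
grip_force: 52.5
```

```bash
python3 - <<'E'
from h import *
s=robot.sense();print(s['t'],s['eef_pos'],s['tool_rot'],s['force'],s['q'])
print(step([.5273,-.2465,.045],[np.pi,0,1.288]))
E
```

```text
38.8333 [ 0.52288138 -0.2453286   0.18343948] [3.1361924  0.01128171 1.28622564] [ 0.56553466 -0.51188077 -3.88837513] [-0.48418168  0.39189277  1.78924204 -0.01225165  0.95296289 -0.1925818 ]
[0.44, -0.12, -13.84, 0.0123, 0.002, 0.0017]
```

Request:
move_arm(
  plan=[
    [3,0.44,-0.12,-4,0.012,0.002,0.002],
    [3,0.44,-0.12,-8,0.012,0.002,0.002],
    [3,0.44,-0.12,-11,0.012,0.002,0.002],
    [3,0.44,-0.12,-13,0.012,0.002,0.002],
    [3,0.44,-0.12,-13.8,0.012,0.002,0.002],
    [3,0.44,-0.12,-13.8,0.012,0.002,0.002],
  ],
)

```text
t: 39.33
eef_pos: [0.5264, -0.246, 0.0435]
tool_rot: [-3.138, -0.0, 1.289]
force: [-1.2, 0.0, -4.7]
width: 0.0391
grip_force: 52.4
```

```bash
python3 - <<'E'
from h import *
s=robot.sense();print(s['t'],s['eef_pos'],s['tool_rot'],s['force'])
im=robot.get_image('wrist');cv2.imwrite('pics/w12.png',cv2.resize(im[:,:,::-1],(800,600)))
E
```

```text
39.3333 [ 0.52635017 -0.2460321   0.04348258] [-3.13840161e+00 -3.85483387e-04  1.28892348e+00] [-1.18626272  0.00538762 -4.7369744 ]
```

View pics/w12.png

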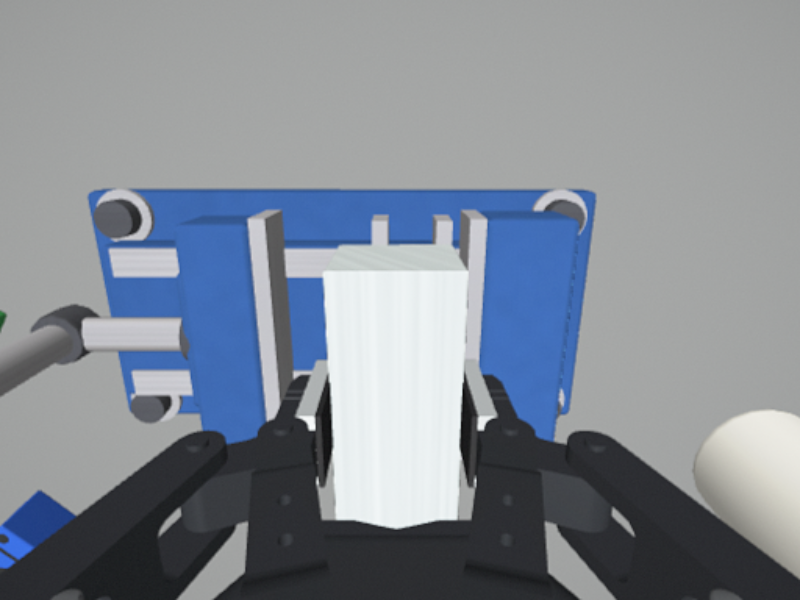

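Request:
move_arm(
  plan=[
    [3,0,0,-0.3,0,0,0],
    [3,0,0,-0.6,0,0,0],
    [3,0,0,-0.8,0,0,0],
    [3,0,0,-0.9,0,0,0],
    [3,0,0,-0.9,0,0,0],
  ],
)

```text
t: 39.8
eef_pos: [0.5275, -0.2467, 0.0363]
tool_rot: [3.141, 0.0, 1.291]
force: [-0.6, 0.4, -4.2]
width: 0.0387
grip_force: 52.5
```

Request:
move_arm(
  plan=[
    [3,0,0,-0.15,0,0,0],
    [3,0,0,-0.25,0,0,0],
    [3,0,0,-0.25,0,0,0],
  ],
)

```text
t: 40.05
eef_pos: [0.5273, -0.2465, 0.0334]
tool_rot: [-3.141, 0.0, 1.291]
force: [-0.5, 0.6, -4.0]
width: 0.0391
grip_force: 52.5
```

Request:
move_arm(
  plan=[
    [3,0,0,-0.1,0,0,0],
    [3,0,0,-0.2,0,0,0],
    [3,0,0,-0.2,0,0,0],
  ],
)

```text
t: 40.3
eef_pos: [0.5275, -0.2467, 0.0326]
tool_rot: [3.141, 0.0, 1.291]
force: [-6.4, 2.2, 19.4]
width: 0.0389
grip_force: 55.4
```

Request:
move_arm(
  plan=[
    [3,0,0,0.1,0,0,0],
    [6.5,0,0,0.1,0,0,0],
    [6.5,0,0,0.1,0,0,0],
    [6.5,0,0,0.1,0,0,0],
    [6.5,0,0,0.1,0,0,0],
    [6.5,0,0,2,0,0,0],
    [6.5,0,0,6,0,0,0],
    [5,0,0,10,0,0,0],
    [5,-4,1.2,13,0,0,0],
    [5,-8,2.4,13,0,0,0],
    [5,-12,3.6,13,0,0,0],
    [5,-13.2,3.9,13,0,0,0],
    [5,-13.2,3.9,13,0,0,0],
    [5,-13.2,3.9,13,0,0,0],
  ],
)

```text
t: 41.47
eef_pos: [0.3949, -0.2075, 0.1619]
tool_rot: [3.141, 0.0, 1.29]
force: [1.7, -0.5, -0.3]
width: 0.05
grip_force: 0.0
```

```bash
python3 - <<'E'
from h import *
s=robot.sense();print(s['t'],s['eef_pos'],s['tool_rot'],s['force'])
im=robot.get_image('wrist');cv2.imwrite('pics/w13.png',cv2.resize(im[:,:,::-1],(800,600)))
print(step([.3956,-.2076,.035],[np.pi,0,1.29]))
c=robot.calibration('wrist');print(proj(c,[[.3956,-.2076,.106],[.3956,-.2076,.05]])*1.5625)
E
```

```text
41.4667 [ 0.39487171 -0.20752088  0.16191782] [3.14107825e+00 4.52507762e-04 1.29036483e+00] [ 1.70239567 -0.51334072 -0.30516949]
[-0.04, 0.04, -12.69, 0.0009, 0.0009, -0.0005]
[[393.81187785 299.5054521 ]
 [393.9739593  272.60672649]]
```

View pics/w13.png

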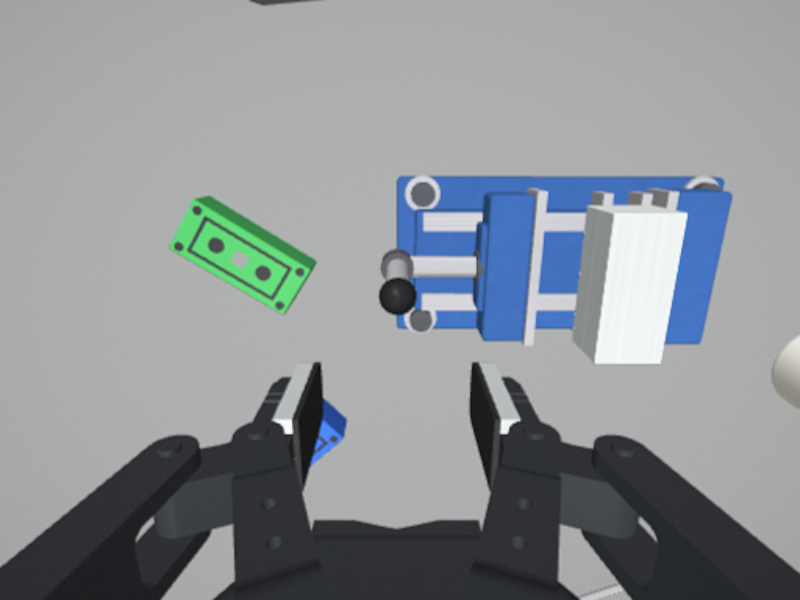

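Image 13: the ball sits at (397,297), as predicted, and the blank is standing on the parallels at (630,285). Grip the bar and push it shut.

Request:
move_arm(
  plan=[
    [5,0.05,0,-4,0,0,0],
    [5,0.05,0,-7,0,0,0],
    [5,0.05,0,-9.5,0,0,0],
    [5,0.05,0,-11.5,0,0,0],
    [5,0.05,0,-12.6,0,0,0],
    [5,0.05,0,-12.6,0,0,0],
    [0.6,0.05,0,-12.6,0,0,0],
    [0.6,0.05,0,-12.6,0,0,0],
    [0.6,0.05,0,-12.6,0,0,0],
    [0.6,0.05,0,-12.6,0,0,0],
    [0.6,0.05,0,-12.6,0,0,0],
    [0.6,0.05,0,-12.6,0,0,0],
  ],
  newtons=40,
)

```text
t: 42.52
eef_pos: [0.3965, -0.208, 0.036]
tool_rot: [3.14, 0.001, 1.291]
force: [1.5, -0.5, 1.3]
width: 0.0167
grip_force: 38.8
```

Request:
move_arm(
  plan=[
    [0.6,0.3,-0.09,0,0,0,0],
    [0.6,0.7,-0.2,0,0,0,0],
    [0.6,1.1,-0.32,0,0,0,0],
    [0.6,1.5,-0.43,0,0,0,0],
    [0.6,1.9,-0.55,0,0,0,0],
    [0.6,2.3,-0.67,0,0,0,0],
    [0.6,2.6,-0.75,0,0,0,0],
    [0.6,2.8,-0.81,0,0,0,0],
    [0.6,2.95,-0.85,0,0,0,0],
    [0.6,2.95,-0.85,0,0,0,0],
  ],
)

```text
t: 43.35
eef_pos: [0.4247, -0.216, 0.0359]
tool_rot: [-3.14, 0.0, 1.291]
force: [-6.7, -1.8, 10.8]
width: 0.0165
grip_force: 38.4
```

Request:
move_arm(
  plan=[
    [0.6,0.1,-0.03,0,0,0,0],
    [0.6,0.2,-0.06,0,0,0,0],
    [0.6,0.3,-0.09,0,0,0,0],
    [0.6,0.3,-0.09,0,0,0,0],
  ],
)

```text
t: 43.68
eef_pos: [0.4264, -0.2164, 0.0358]
tool_rot: [-3.138, -0.0, 1.291]
force: [-15.6, -2.1, 16.9]
width: 0.0166
grip_force: 38.0
```

Request:
move_arm(
  plan=[
    [0.6,0.1,-0.03,0,0,0,0],
    [0.6,0.2,-0.06,0,0,0,0],
    [0.6,0.2,-0.06,0,0,0,0],
  ],
)

```text
t: 43.93
eef_pos: [0.4263, -0.2163, 0.0356]
tool_rot: [-3.134, -0.001, 1.291]
force: [-27.0, -4.0, 26.4]
width: 0.0165
grip_force: 37.8
```

At the stop: the position holds while the force rises. Relax, release and rise, then check.

Request:
move_arm(
  plan=[
    [0.6,-0.15,0.04,0.1,0,0,0],
    [4.5,-0.15,0.04,0.1,0,0,0],
    [4.5,-0.15,0.04,0.1,0,0,0],
    [4.5,-0.15,0.04,0.1,0,0,0],
    [4.5,-0.15,0.04,0.1,0,0,0],
    [4.5,-0.15,0.04,4,0,0,0],
    [4.5,-0.15,0.04,8,0,0,0],
    [4.5,-0.15,0.04,12,0,0,0],
    [4.5,3,-1,16,0,0,0],
    [4.5,5,-2,20,0,0,0],
    [4.5,5,-2,22,0,0,0],
    [4.5,5,-2,22,0,0,0],
    [4.5,5,-2,22,0,0,0],
  ],
)

```text
t: 45.02
eef_pos: [0.4817, -0.2382, 0.2572]
tool_rot: [3.138, 0.001, 1.291]
force: [-0.4, -0.0, -0.4]
width: 0.045
grip_force: 0.0
```

```bash
python3 - <<'E'
from h import *
s=robot.sense();print(s['t'],s['eef_pos'],s['force'])
im=robot.get_image('wrist');cv2.imwrite('pics/w14.png',cv2.resize(im[:,:,::-1],(800,600)));c=robot.calibration('wrist')
for d in robot.silhouettes('wrist','blank')[:2]:
    x,i=fit([box(-45,45,-20,20,8,38)],[(c,d['region'])],[.531,-.248,1.289],.048);print(round(d['score'],2),x.round(4),round(i,3))
rackcheck(('top','scene'))
for n in('top',):
    for th in('beaker','jar','wash_bottle','wrench','screwdriver','brush'): print(th,[(round(d['score'],2),np.round(d['location'])) for d in robot.silhouettes(n,th)[:2]])
E
```

```text
45.0167 [ 0.48174023 -0.23819153  0.25722591] [-0.37399974 -0.00656159 -0.38205989]
0.62 [ 0.5303 -0.2469  1.2806] 0.973
top 0.66 rack x,y,yaw [ 0.0478  0.0419 -0.0126] 0.901
top 0.62 rack x,y,yaw [ 4.880e-02 -1.288e-01  1.000e-04] 0.886
top 0.57 rack x,y,yaw [ 0.0507 -0.0378 -0.024 ] 0.919
scene 0.91 rack x,y,yaw [ 0.0508 -0.0379  0.0007] 0.924
scene 0.81 rack x,y,yaw [ 0.0476 -0.1291 -0.001 ] 0.938
scene 0.65 rack x,y,yaw [ 0.0464  0.0425 -0.0273] 0.935
beaker [(0.59, array([116., 271.]))]
jar [(0.75, array([118., 217.])), (0.31, array([134., 318.]))]
wash_bottle [(0.59, array([207., 147.])), (0.56, array([147., 372.]))]
wrench [(0.48, array([132., 318.])), (0.39, array([118., 217.]))]
screwdriver [(0.67, array([239., 432.])), (0.29, array([206., 315.]))]
brush [(0.66, array([188.,  98.]))]
```

View pics/w14.png

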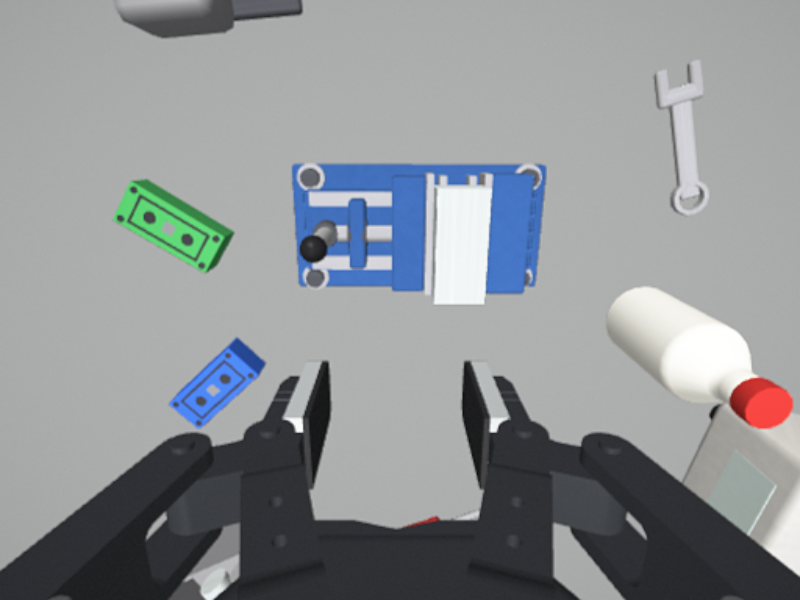

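The middle rack block reads about 5 mm off its earlier position, still within limits. I'll check it from close by before handing in.

```bash
python3 - <<'E'
from h import *
p,Rt=rackpose(RK,-.03,-.03,.24); print(p,step(p,Rm=Rt))
E
```

```text
[0.50112255 0.11729004 0.22180286] [2.08, 35.48, -3.35, 0.42, -0.1188, 0.0108]
```

Request:
move_arm(
  plan=[
    [4.5,1,6,4,0,0,0],
    [4.5,2,12,4,0,0,0],
    [4.5,2,18,4,0.1,-0.03,0],
    [4.5,2,24,4,0.2,-0.06,0],
    [4.5,2,30,3,0.42,-0.119,0.011],
    [4.5,2,35,3,0.42,-0.119,0.011],
    [4.5,2,35,3,0.42,-0.119,0.011],
    [4.5,2,35,3,0.42,-0.119,0.011],
    [4.5,2,35,3,0.42,-0.119,0.011],
    [4.5,2,35,3,0.42,-0.119,0.011],
    [4.5,2,35,3,0.42,-0.119,0.011],
    [4.5,2,35,3,0.42,-0.119,0.011],
  ],
)

```text
t: 46.62
eef_pos: [0.5004, 0.1122, 0.2855]
tool_rot: [3.141, -0.436, 1.303]
force: [-0.5, 0.2, -0.1]
width: 0.0451
grip_force: 0.0
```

```bash
python3 - <<'E'
from h import *
s=robot.sense();print(s['t'],s['eef_pos'],s['force'])
rackcheck(); rackcheck(('wrist',))
E
```

```text
46.6167 [0.50042157 0.11221289 0.28550989] [-0.47682216  0.16886292 -0.1261096 ]
top 0.9 rack x,y,yaw [ 0.0483  0.0435 -0.0136] 0.897
top 0.87 rack x,y,yaw [ 0.0479 -0.1285 -0.0242] 0.839
top 0.75 rack x,y,yaw [ 0.0494 -0.0367  0.0183] 0.915
scene 0.96 rack x,y,yaw [ 0.0463 -0.1283 -0.0754] 0.831
scene 0.85 rack x,y,yaw [ 0.0454  0.0449 -0.1327] 0.827
scene 0.57 rack x,y,yaw [ 0.0502 -0.0375 -0.0368] 0.876
wrist 0.77 rack x,y,yaw [ 0.0447  0.0428 -0.0155] 0.944
wrist 0.65 rack x,y,yaw [ 0.0457 -0.1293 -0.0086] 0.969
wrist 0.76 rack x,y,yaw [ 0.0483 -0.038  -0.0093] 0.974
wrist 0.63 rack x,y,yaw [ 0.0447 -0.1292 -0.0007] 0.964
wrist 0.59 rack x,y,yaw [ 0.0447  0.0425 -0.0085] 0.959
```

```bash
python3 -c "
from rig import robot
print(robot.close_job())"
```

```text
the job is handed in; nothing more can be done
None
```

The job is handed in at about 47 s; no verdict came back. By my last camera checks, all three finished blocks lie home on the rack and the blank is in the vise with the jaw shut. The trigger was squeezed fully and let go, and in the last picture of it, it looked sprung back. One rack block shifted about 5 mm along the lip on its own, still within limits.

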